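# Stand the drivers up in their colour-coded cups

### The arm

A 6-joint arm with a two-finger parallel gripper is mounted at the origin on a cart in front of the work surface, level with it; the furniture and walls round the work are solid. World frame = base frame: x ahead of the robot, y to its left, z up, the work surface at z = 0. Lengths are in m, angles in degrees, forces in N, time in s.
With the tool pointing down it reaches from about 0.4 to 0.825 m from the base axis. Payload 7 kg.
Tool frame: the origin (TCP) lies at the very end of the fingers, on their centre line; the grasp point (between the pads) lies 19 mm behind it (r.hold_point_z is the distance from the TCP to the grasp point, in m); z points along the fingers, y is the direction in which the jaws open and shut (so a half turn about z gives the same grasp; the last joint's range is limited). The gripper opens to 88 mm and grips with 3 to 60 N. Pads are 19 mm wide; open, the fingers measure 130 mm over their backs; the gripper's body (78 mm by 193 mm) begins 47 mm behind the grasp point.
Start: joints at [-57.863, 20.546, 0.682, 0, -70.136, -16.507], TCP at [0.182, -0.65, 0.227] pointing down, gripper open.
Joint ranges: [-176.03, 176.03], [-82.01, 121.73], [-58.28, 71.71], [-173.87, 95.51], [-174.79, -0.11], [-173.66, 173.66]. Speed limits (degrees/s): [136.94, 136.94, 172.46, 180, 180, 180].

### API

Orientations are given as [roll, pitch, yaw] about the fixed x, y, z axes, in that order (R = Rz(yaw) Ry(pitch) Rx(roll)).
In Python, from plant import r gives the robot as it stands. The module is installed in compiled form; this text tells all that it offers.
- The arm moves only by the shell command python3 -m inch 'ROWS' [FORCE]. ROWS is text: rows parted by semicolons, each of 7 numbers parted by spaces: the shift along the tool's x, y, z in m, then the turn, a rotation vector about the tool's x, y, z in rad, then the opening, from 0 (shut) to 1 (fully open). In form: tx ty tz ax ay az jaw; .... A call has 1 to 20 rows; each row shifts and turns the commanded pose from where the row before left it, along the tool's axes as they then stand; what a row does not reach is not made up. A row lasts 1/12 s, in which the tool goes at most 41.7 mm and 7.16 degrees, less where a joint would pass 70% of its speed; a pose out of reach is approached as far as the arm can. A call with a gripper value outside its range is refused whole. The fingers move at their own pace and stop on an object; FORCE is the grip in N (left out, the last holds). Time passes only in rows, so rows that do not move let the fingers close. It gives the time, the measured TCP pose, the force and the opening at its end, in the units of the state.
- r.get_state(): the state, without advancing time (a new reading comes with each control period).
- r.capture(name): name is "scene" or "top" or "wrist"; returns the picture (400x640x3 uint8, red, green, blue); there is no depth.
- r.camera_params(name): a dict with "vfov" (degrees; the focal length in pixels is half the picture's height over the tangent of half this angle, whatever the lens; pixels are square), "cx", "cy" (the principal point, pixels), "distortion" ([k1, k2, p1, p2, k3] as OpenCV has them; the pictures are not rectified), "R" (3x3) and "t" (3): a world point X has camera coordinates R X + t. Camera axes: x right, y down, z forward; pixel columns grow to the right and rows downward; lengths in m; the calibration is good to about 2 mm. A picture is of the moment at which its call begins: read the wrist's pose just before it. camera_params takes no time and is no camera call; for the wrist camera it gives the pose at the moment of the call.
- r.close_job(): hands the job in, once; it reports no verdict.
Trained networks look in the newest picture that a camera, given by its name, has taken for a name from the list of things; names that differ only in an ending like _2 or _b are one class to them, and where a whole thing is asked for, a point or a joint stands for the part that bears it (a point fixed in the world has none). Each returns a list of dicts, best first, with "p" (0 to 1); they miss things now and then, are a little off and sometimes report something else, mostly with a low value. They report only what shows in the picture. A call takes as long as a camera call. They do not tell look-alikes from the thing itself.
- r.recognise(target, camera): "xy" ([column, row] in pixels, amid what is visible of it).
The state is a dict: "time_s": time; "joints": joint angles; "qd": joint speeds; "joint_torque": joint torques, N m; "tcp_pos": TCP position; "eef_rot": TCP orientation; "contact_force": force on the tool from outside, world axes, zero at the start; "moment": the same for the moment, N m; "gripper_width": finger opening in m.
Only numpy, scipy, OpenCV 4.12 (cv2) and the standard library are available. Lean on these libraries where they do the work, as an engineer would, in place of code of your own. Each camera call takes 0.05 s, during which the arm holds its last target.

### The job

Take the red driver and the black-and-green driver out of the slanted rest and stand each one upright, tip down on the bottom, in the small cup of its own colour (red in red, green in green). Handle them gently: squeeze with no more than 25 N a finger, lower them in rather than dropping them, and do not ram the tips into the cups. Leave the air blower, the magnetiser and the roll of tape where they are.

Things in the scene. Friction and masses are not known exactly. Their poses are not given: they have to be found in the camera images.
- red_driver: loose precision screwdriver, red grip, black cap, bright blade; 127 mm long, 35 g: bare blade 4 mm thick for the first 50 mm from the tip, then a round grip 12.4 mm thick, with a cap 14 mm thick as the last 14 mm. Origin at the blade tip, z axis runs up the shaft to the cap. At the start it sits tip down in either hole of the slanted rest.
- green_driver: loose precision screwdriver, black grip with a green band and a green cap, bright blade; 132 mm long, 35 g: bare blade 4 mm thick for the first 50 mm from the tip, then a round grip 12 mm thick, with a cap 14 mm thick as the last 14 mm. Origin at the blade tip, z axis runs up the shaft to the cap. At the start it sits tip down in either hole of the slanted rest.
- slanted_rest: fixed rest: 112 x 132 x 8 mm aluminium base plate, grey block (36 x 124 x 60 mm) with two 16 mm holes, 56 mm deep, leaning 28 degrees from vertical towards its -x side (with play, the drivers lean about 36). Origin at the centre of its underside, z up. Hole mouths at x -10, y +40 and -40, z 70 mm; hole floors at x 16, y +40 and -40, z 21 mm. The drivers stick out 70 to 75 mm.
- red_cup: upright round red metal cup fixed to the desk: outer diameter 27 mm, bore 21 mm, rim 65 mm above the desk, inner floor 10 mm above the desk, on a dark round foot of diameter 56 mm. Origin on its axis at desk level, z up. It may stand at either of two places; the green cup is at the other.
- green_cup: upright round green metal cup fixed to the desk: outer diameter 27 mm, bore 21 mm, rim 65 mm above the desk, inner floor 10 mm above the desk, on a dark round foot of diameter 56 mm. Origin on its axis at desk level, z up. It may stand at either of two places; the red cup is at the other.
- red_cup_floor (a point): centre of the red cup's inner floor, 55 mm below its rim
- green_cup_floor (a point): centre of the green cup's inner floor, 55 mm below its rim
- air_blower: bystander: black rubber bulb blower with an orange nozzle standing on the desk, 50 mm across, 119 mm high; origin at the centre of its underside
- magnetiser: bystander: yellow magnetiser block, 36 x 48 x 24 mm; origin at the centre of its underside
- masking_tape: bystander: roll of cream masking tape lying flat, 100 mm across, 25 mm high; origin at the centre of its underside
Things that resemble listed ones, but are neither listed nor needed, are in the scene too. What is shaped like the red_cup but white or yellow is not meant.

How it is judged (in metres and radians):
At the end, for the whole second after the job is handed in: Each driver stands in the cup of its own colour: blade tip within 11 mm of the cup's axis and less than 6 mm above its inner floor, shaft within 0.3 rad of vertical, at rest (under 0.02 m/s) (horizontal distance between red_driver and red_cup_floor below 0.011 m and z of red_driver in the frame of red_cup_floor between -0.004 and 0.006 m and angle between each of red_driver, green_driver's own z axis and vertical below 0.3 rad and linear speed of each of red_driver, green_driver below 0.02 m/s and horizontal distance between green_driver and green_cup_floor below 0.011 m and z of green_driver in the frame of green_cup_floor between -0.004 and 0.006 m); the robot touches nothing.
It fails at once if a driver is squeezed with more than 50 N from the two fingers together (25 N each) (contact force between the fingers and red_driver above 50 N or contact force between the fingers and green_driver above 50 N).
It fails at once if a driver is pushed or struck against its cup with more than 20 N (contact force between red_driver and red_cup above 20 N or contact force between green_driver and green_cup above 20 N).
It fails at once if a driver is let go and drops into its cup (faster than 0.6 m/s, not held) ((horizontal distance between red_driver and red_cup_floor below 0.02 m and contact force between the fingers and red_driver below 0.05 N and linear speed of red_driver above 0.6 m/s) or (horizontal distance between green_driver and green_cup_floor below 0.02 m and contact force between the fingers and green_driver below 0.05 N and linear speed of green_driver above 0.6 m/s)).
It fails at once if the air blower, the magnetiser or the roll of tape is moved more than 30 mm (distance of any of air_blower, magnetiser, masking_tape from where it was at the start of the episode above 0.03 m).
It also fails if it takes over 61 s, if anything falls off the work surface, if the arm or the gripper's body presses on something with over 40 N, if the wrist force passes 120 N, or if a joint passes its speed limit or range.

## Working session

There is one attempt and no reset: what is moved stays moved. The work goes in short steps, Python scripts to look and compute and a shell command to move; the robot and the scene stay as the last step left them, time stands still between calls to the robot, and variables do not carry over. Pictures are saved under pics/ and viewed, and the job is handed in when it is done.

```bash
mkdir -p pics; python3 - <<'E'
from plant import r
import cv2,numpy as np
print(r.get_state(), r.hold_point_z)
for n in ("scene","top","wrist"):
    im=r.capture(n); cv2.imwrite(f"pics/{n}0.png",im[:,:,::-1]); print(n,r.camera_params(n))
    for t in ("red_driver","green_driver","red_cup","green_cup","slanted_rest"):
        print(t,[(np.round(d["xy"]).tolist(),round(d["p"],2)) for d in r.recognise(t,n)][:4])
E
```

```text
{'time_s': 0.0, 'joints': array([-5.78624669e+01,  2.05901901e+01,  6.35326105e-01, -2.00842333e-02,
       -7.01341661e+01, -1.65071050e+01]), 'qd': array([ 0.02851917, -0.00967571, -0.10527843, -0.10718452,  0.00057386,
        0.06791741]), 'joint_torque': array([-1.63360477e-03, -5.82714951e+01,  2.93061233e+01,  6.99728251e+00,
        6.99762837e-03, -2.05653159e-04]), 'tcp_pos': array([ 0.18172321, -0.64959409,  0.22564863]), 'eef_rot': array([ 1.79909274e+02, -7.19647230e-03, -1.64376406e+02]), 'contact_force': array([ 0.81040983, -0.09572284,  0.07149992]), 'moment': array([ 0.06381815,  0.00490182, -0.00612572]), 'gripper_width': 0.08757513008081667} 0.0188
scene {'vfov': 43.08206788110272, 'cx': 317.06780297965514, 'cy': 208.50262873353458, 'distortion': array([0.03543085, 0.        , 0.        , 0.        , 0.        ]), 'R': array([[-0.55719608, -0.83032402,  0.00972386],
       [-0.53108205,  0.34733631, -0.77285791],
       [ 0.63834503, -0.43579756, -0.63450461]]), 't': array([0.28341488, 0.31946279, 0.73980544])}
red_driver [([243.0, 206.0], 0.81)]
green_driver [([25
[... 632 characters left out ...]

green_driver [([251.0, 184.0], 0.73)]
red_cup [([317.0, 276.0], 0.91), ([314.0, 175.0], 0.84), ([372.0, 283.0], 0.68)]
green_cup [([316.0, 176.0], 0.48)]
slanted_rest [([239.0, 203.0], 0.74), ([240.0, 224.0], 0.34)]
wrist {'vfov': 59.22789874740025, 'cx': 316.31437846762213, 'cy': 201.82136972307688, 'distortion': array([-0.04411838,  0.        ,  0.        ,  0.        ,  0.        ]), 'R': array([[-2.68646904e-01,  9.63238477e-01,  6.90528491e-04],
       [ 9.29744701e-01,  2.59117966e-01,  2.61596388e-01],
       [ 2.51800779e-01,  7.09190750e-02, -9.65177110e-01]]), 't': array([ 0.67444753, -0.03463831,  0.39048744])}
red_driver []
green_driver []
red_cup []
green_cup []
slanted_rest []
```

View pics/scene0.png

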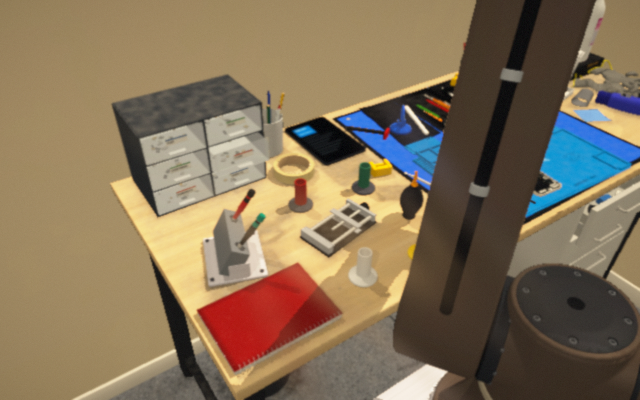

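View pics/top0.png

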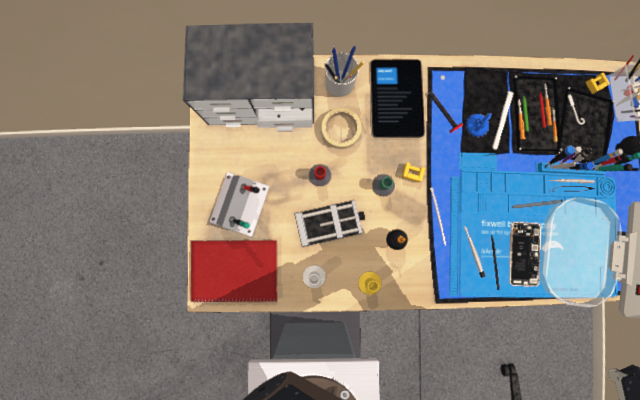

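View pics/wrist0.png

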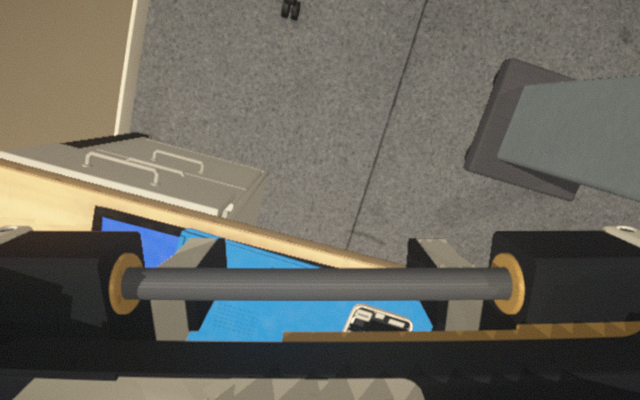

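```bash
cat > h.py <<'E'
import numpy as np,cv2
from scipy.spatial.transform import Rotation as Rn
def K(p,h=400):
    f=h/2/np.tan(np.radians(p["vfov"])/2); return np.array([[f,0,p["cx"]],[0,f,p["cy"]],[0,0,1]])
def ray(p,xy):
    u=cv2.undistortPoints(np.array([[xy]],float),K(p),p["distortion"])[0,0]
    d=p["R"].T@np.array([u[0],u[1],1]); return -p["R"].T@p["t"], d/np.linalg.norm(d)
def at_z(p,xy,z):
    o,d=ray(p,xy); return o+d*(z-o[2])/d[2]
def proj(p,X):
    X=np.atleast_2d(np.array(X,float)); return cv2.projectPoints(X,cv2.Rodrigues(p["R"])[0],p["t"],K(p),p["distortion"])[0][:,0]
def tri(ps,xys):
    A=np.zeros((3,3));b=np.zeros(3);rs=[ray(p,x) for p,x in zip(ps,xys)]
    for o,d in rs:
        M=np.eye(3)-np.outer(d,d);A+=M;b+=M@o
    X=np.linalg.solve(A,b); return X,[np.linalg.norm((np.eye(3)-np.outer(d,d))@(X-o)) for o,d in rs]
E
python3 - <<'E'
import cv2
a=cv2.imread("pics/top0.png");b=cv2.imread("pics/scene0.png")
cv2.imwrite("pics/c1.png",cv2.resize(a[160:250,195:285],None,fx=6,fy=6,interpolation=2))
cv2.imwrite("pics/c2.png",cv2.resize(a[150:210,290:420],None,fx=6,fy=6,interpolation=2))
cv2.imwrite("pics/c3.png",cv2.resize(b[180:290,195:285],None,fx=5,fy=5,interpolation=2))
cv2.imwrite("pics/c4.png",cv2.resize(b[155:215,280:390],None,fx=6,fy=6,interpolation=2))
E
```

```text
(no output)
```

View pics/c1.png

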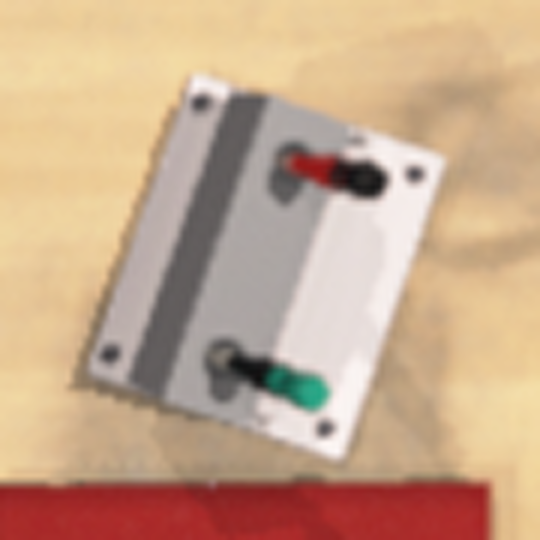

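View pics/c2.png

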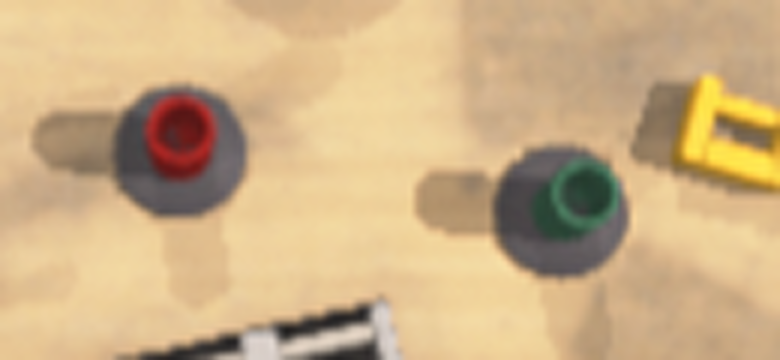

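View pics/c3.png

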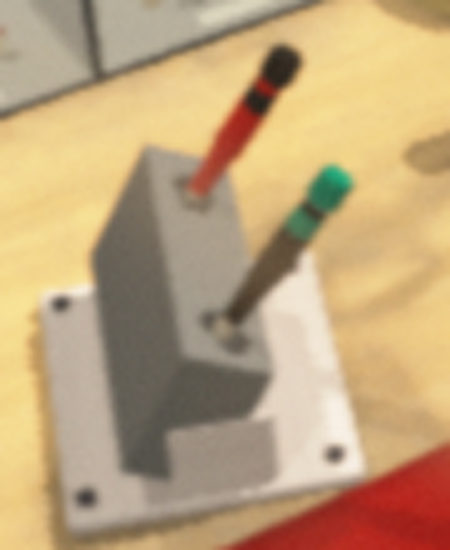

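View pics/c4.png

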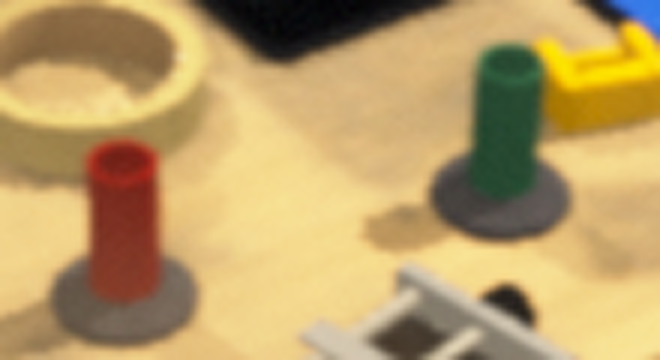

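```bash
cat > m.py <<'E'
from plant import r
from h import *
T=r.camera_params("top");S=r.camera_params("scene")
def px(x,y,f,ox,oy): return [(x+.5)/f-.5+ox,(y+.5)/f-.5+oy]
c1=lambda x,y:px(x,y,6,195,160); c2=lambda x,y:px(x,y,6,290,150); c3=lambda x,y:px(x,y,5,195,180); c4=lambda x,y:px(x,y,6,280,155)
if __name__=="__main__":
    np.set_printoptions(precision=4,suppress=True)
    for n,a,b,fa in (("red",c2(181,132),c4(124,160),c2(181,152)),("green",c2(586,195),c4(511,62),c2(562,212))):
        print(n,"rim tri",*tri([T,S],[a,b]),"top z65",at_z(T,a,.065)[:2],"scene z65",at_z(S,b,.065)[:2],"foot",at_z(T,fa,.004)[:2])
    print("corners",[at_z(T,c1(*q),.008)[:2] for q in ((198,78),(445,158),(343,458),(90,375))])
    print("corners S",[at_z(S,c3(*q),.008)[:2] for q in ((43,293),(68,530),(365,475))])
    for n,a,b in (("red cap",c1(370,180),c3(281,65)),("green cap",c1(308,390),c3(330,186)),("red mouth",c1(290,160),c3(195,195)),("green mouth",c1(225,355),c3(226,328))):
        print(n,*tri([T,S],[a,b]))
E
python3 m.py
```

```text
red rim tri [ 0.6023 -0.0208  0.0658] [np.float64(0.0019545007669813947), np.float64(0.0019545007669814207)] top z65 [ 0.6013 -0.0224] scene z65 [ 0.6046 -0.0199] foot [ 0.6021 -0.0228]
green rim tri [ 0.5765 -0.177   0.0649] [np.float64(0.002176905661490661), np.float64(0.002176905661490773)] top z65 [ 0.5752 -0.1787] scene z65 [ 0.5776 -0.175 ] foot [ 0.5757 -0.1791]
corners [array([0.6101, 0.2042]), array([0.5758, 0.1024]), array([0.4542, 0.1441]), array([0.4887, 0.2478])]
corners S [array([0.613 , 0.2096]), array([0.4891, 0.2548]), array([0.4529, 0.1501])]
red cap [0.5562 0.1185 0.1231] [np.float64(0.0024622927846001596), np.float64(0.0024622927846001314)]
green cap [0.4801 0.1397 0.1268] [np.float64(0.0018968624200707389), np.float64(0.0018968624200706855)]
red mouth [0.5693 0.1561 0.0666] [np.float64(0.0006193409689524217), np.float64(0.0006193409689523992)]
green mouth [0.4945 0.1808 0.0673] [np.float64(0.0006782801210940708), np.float64(0.0006782801210941405)]
```

```bash
python3 - <<'E'
from m import *
np.set_printoptions(precision=3,suppress=True)
for z in (0,.15,.25,.35,.45,.6): print(z,[at_z(T,q,z)[:2] for q in ((546,250),(580,197),(580,304),(615,255),(630,300))])
print("blower",at_z(T,(397,239),.119), "magnet",at_z(T,(413,172),.024))
a=cv2.imread("pics/top0.png");cv2.imwrite("pics/c5.png",cv2.resize(a[150:400,440:640],None,fx=2.4,fy=2.4,interpolation=2))
b=cv2.imread("pics/scene0.png");cv2.imwrite("pics/c6.png",cv2.resize(b[0:220,440:640],None,fx=2.7,fy=2.7,interpolation=2))
E
```

```text
0 [array([ 0.407, -0.592]), array([ 0.54 , -0.694]), array([ 0.267, -0.681]), array([ 0.388, -0.786]), array([ 0.27 , -0.827])]
0.15 [array([ 0.415, -0.507]), array([ 0.528, -0.594]), array([ 0.296, -0.583]), array([ 0.399, -0.673]), array([ 0.298, -0.707])]
0.25 [array([ 0.42, -0.45]), array([ 0.52 , -0.527]), array([ 0.314, -0.518]), array([ 0.406, -0.597]), array([ 0.316, -0.628])]
0.35 [array([ 0.425, -0.394]), array([ 0.512, -0.461]), array([ 0.333, -0.452]), array([ 0.413, -0.521]), array([ 0.335, -0.548])]
0.45 [array([ 0.43 , -0.337]), array([ 0.504, -0.394]), array([ 0.352, -0.387]), array([ 0.419, -0.446]), array([ 0.353, -0.468])]
0.6 [array([ 0.437, -0.252]), array([ 0.492, -0.294]), array([ 0.38 , -0.289]), array([ 0.43 , -0.332]), array([ 0.381, -0.349])]
blower [ 0.444 -0.188  0.119] magnet [ 0.604 -0.249  0.024]
```

View pics/c5.png

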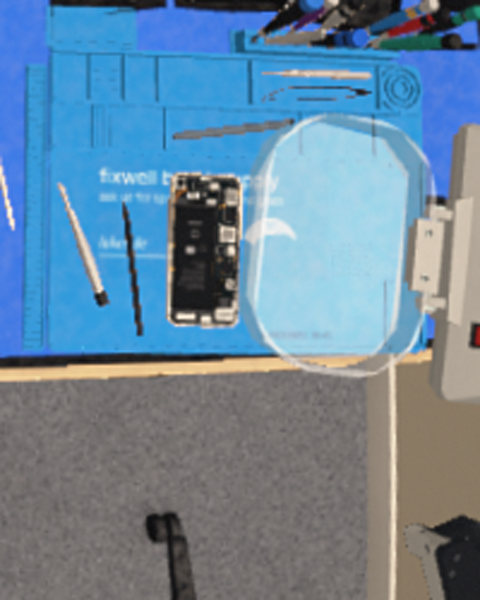

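View pics/c6.png

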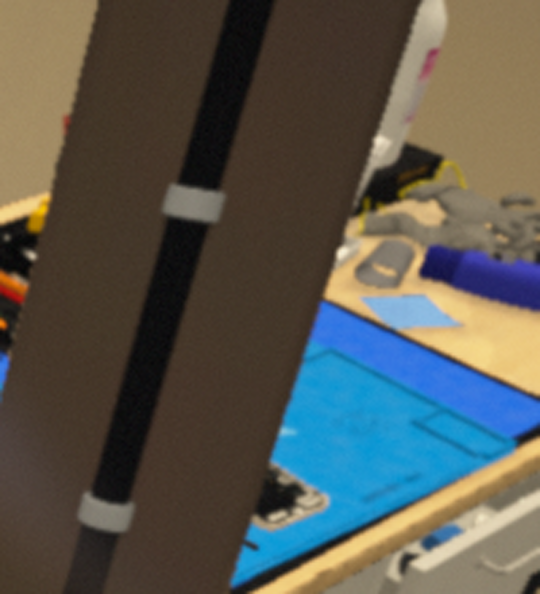

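```bash
python3 - <<'E'
from m import *
np.set_printoptions(precision=0,suppress=True)
for z in (.05,.15,.25,.35,.45,.55,.65,.75): print(z,proj(S,[at_z(T,q,z) for q in ((546,250),(580,197),(580,304),(615,255),(635,300))]).tolist())
E
```

```text
0.05 [[536.9077750626138, 152.85358371927512], [520.3517517254637, 119.5321374768552], [610.3868730399583, 168.39404058797942], [591.0330809442104, 133.8346059510642], [647.9296296464395, 147.97545735921454]]
0.15 [[531.4274553404075, 121.43147116722584], [515.944692852129, 91.95827023527167], [601.8722594646567, 135.02162896531166], [584.0090953977026, 104.57087615674581], [638.5362460407616, 116.98327919394374]]
0.25 [[525.124872608053, 84.84080772231314], [510.8309904031539, 59.600778937801664], [592.1178079345115, 96.31929462630958], [575.8860054662271, 70.35615976669331], [627.7161863743929, 80.8824644673888]]
0.35 [[517.7922737354731, 41.639614400314684], [504.82079333834986, 21.060387257172295], [580.8181460140299, 50.83594813965695], [566.3748455387476, 29.773981727379834], [615.1044281417759, 38.24373438347743]]
0.45 [[509.1413655785469, -10.228340801814142], [497.64670600558304, -25.683885292928863], [567.5516954815334, -3.4857835303151887], [555.0706623770554, -19.209563885227084], [600.1926646674185, -12.97380686864068]]
0.55 [[498.7572395988777, -73.81219909278533], [488.9175534040836, -83.67364001134982], [551.7149657270445, -69.67732013524304], [541.3842467680751, -79.63531939904013], [582.2463414358107, -75.8024723614138]]
0.65 [[486.01416034290696, -153.86015224614275], [478.03252760463806, -157.73034051368344], [532.4029465052959, -152.4248185941955], [524.4159751153029, -156.28649268629297], [560.1522035138537, -154.9778654065244]]
0.75 [[469.90820189602755, -258.2436361112931], [464.00710020224733, -256.0283537325888], [508.17280838517877, -259.4284569687229], [502.70162793632915, -257.19679325289394], [532.1132777779173, -258.38484909315594]]
```

```bash
python3 - <<'E'
from m import *
np.set_printoptions(precision=3,suppress=True)
print(tri([T,S],[(639,289),(599,24)]))
b=cv2.imread("pics/scene0.png");cv2.imwrite("pics/c7.png",cv2.resize(b[0:110,540:640],None,fx=6,fy=5.4,interpolation=2))
E
```

```text
(array([ 0.36 , -0.542,  0.375]), [np.float64(0.005043042981025837), np.float64(0.005043042981025828)])
```

View pics/c7.png

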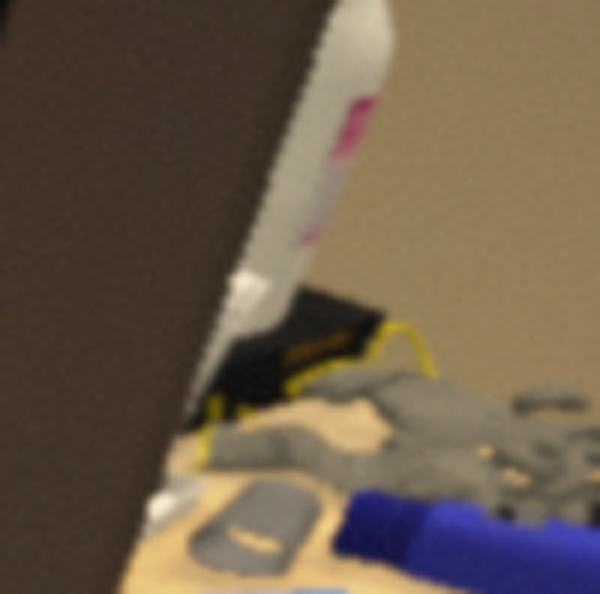

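```bash
cat > plan.py <<'E'
from h import *
from scipy.linalg import logm,expm
def pose(st):
    M=np.eye(4);M[:3,:3]=Rn.from_euler('xyz',st["eef_rot"],degrees=True).as_matrix();M[:3,3]=st["tcp_pos"];return M
def rowsto(A,B,n):
    D=np.real(expm(np.real(logm(np.linalg.inv(A)@B))/n)); rv=Rn.from_matrix(D[:3,:3]).as_rotvec()
    print(n,"x",np.round(D[:3,3],4),np.round(rv,4))
def mk(p,x,y,z):
    M=np.eye(4);M[:3,:3]=np.array([x,y,z]).T;M[:3,3]=p;return M
E
python3 -m inch '-.0073 .026 0 0 0 0 .4;-.0073 .026 0 0 0 0 .4;-.0073 .026 0 0 0 0 .4;-.0073 .026 0 0 0 0 .4;-.0073 .026 0 0 0 0 .4;-.0073 .026 0 0 0 0 .4;-.0073 .026 0 0 0 0 .4;-.0073 .026 0 0 0 0 .4;-.0073 .026 0 0 0 0 .4;-.0073 .026 0 0 0 0 .4' 10
python3 - <<'E'
from plant import r
import cv2
im=r.capture("scene"); cv2.imwrite("pics/s1.png",im[:,:,::-1]); im=r.capture("top"); cv2.imwrite("pics/t1.png",im[:,:,::-1])
print(r.get_state()["joints"])
E
```

```text
time_s: 1.73
tcp_pos: [0.1818, -0.3788, 0.2266]
eef_rot: [-180.0, 0.0, -164.4]
contact_force: [0.8, 1.3, 0.6]
gripper_width: 0.0355
[-3.70922560e+01 -4.74171110e+00 -2.93461249e+01 -4.72517060e-02
 -6.52971527e+01 -3.71733693e+01]
```

View pics/s1.png

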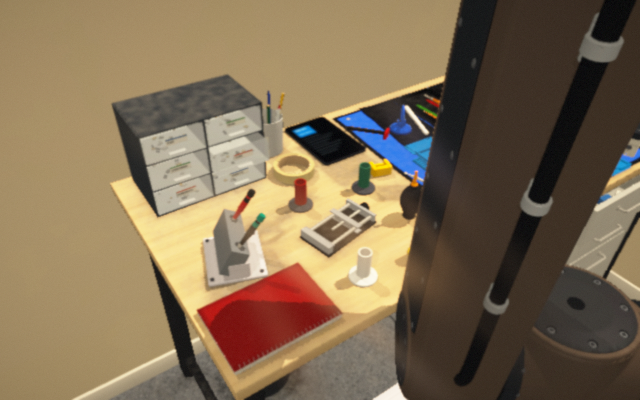

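View pics/t1.png

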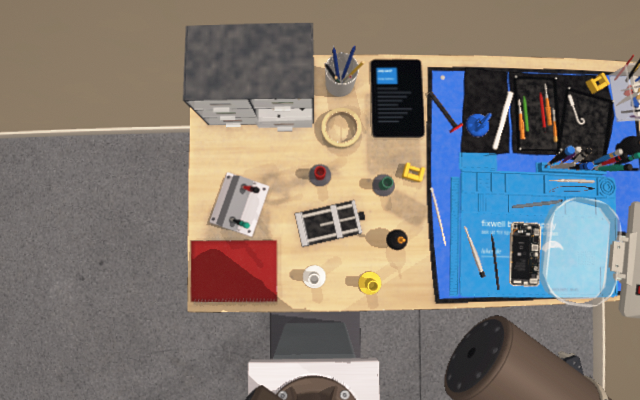

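```bash
cat > tg.py <<'E'
from plan import *
u=np.array([-.194,-.555,.809]);u/=np.linalg.norm(u)
yh=np.array([-.9445,.330,0]);yh-=u*(yh@u);yh/=np.linalg.norm(yh)
zt=-u; xt=np.cross(yh,zt)
red=np.array([.5653,.1446,.0851])
green=np.array([.4801,.1397,.1268])-.047*u
E
python3 - <<'E'
from plant import r
from tg import *
A=pose(r.get_state())
B=A.copy();B[:3,3]=[.40,-.13,.27]
h=Rn.from_euler('z',40,degrees=True).as_matrix();B[:3,:3]=h@A[:3,:3]
rowsto(A,B,12)
C=mk(red+.09*u,xt,yh,zt);print(xt,yh,zt)
rowsto(B,C,12)
E
```

```text
12 x [-0.0272  0.007  -0.0035] [-0.0001 -0.0001 -0.0582]
[-0.2668203  -0.76367205 -0.58788768] [-9.44021328e-01  3.29884415e-01 -6.71045851e-05] [ 0.19398623  0.5549606  -0.80894257]
12 x [-0.0191 -0.0026  0.0155] [-0.007  -0.0519 -0.0211]
```

```bash
python3 -m inch '-.0272 .007 -.0035 0 0 -.0582 .4;-.0272 .007 -.0035 0 0 -.0582 .4;-.0272 .007 -.0035 0 0 -.0582 .4;-.0272 .007 -.0035 0 0 -.0582 .4;-.0272 .007 -.0035 0 0 -.0582 .4;-.0272 .007 -.0035 0 0 -.0582 .4;-.0272 .007 -.0035 0 0 -.0582 .4;-.0272 .007 -.0035 0 0 -.0582 .4;-.0272 .007 -.0035 0 0 -.0582 .4;-.0272 .007 -.0035 0 0 -.0582 .4;-.0272 .007 -.0035 0 0 -.0582 .4;-.0272 .007 -.0035 0 0 -.0582 .4;0 0 0 0 0 0 .4'
python3 - <<'E'
from plant import r
from tg import *
print(r.get_state()["joints"])
A=pose(r.get_state())
C=mk(red+.09*u,xt,yh,zt)
rowsto(A,C,14)
E
```

```text
time_s: 2.92
tcp_pos: [0.4037, -0.1303, 0.2695]
eef_rot: [-179.9, 0.1, -124.0]
contact_force: [0.4, -0.0, 0.0]
gripper_width: 0.0349
[ 8.99980532e+00 -5.83967278e+00 -2.46914862e+01  5.89064429e-03
 -7.10219232e+01 -4.29990509e+01]
14 x [-0.0162 -0.002   0.0133] [-0.0059 -0.0446 -0.0177]
```

```bash
python3 -m inch '-.0162 -.002 .0133 -.0059 -.0446 -.0177 .4;-.0162 -.002 .0133 -.0059 -.0446 -.0177 .4;-.0162 -.002 .0133 -.0059 -.0446 -.0177 .4;-.0162 -.002 .0133 -.0059 -.0446 -.0177 .4;-.0162 -.002 .0133 -.0059 -.0446 -.0177 .4;-.0162 -.002 .0133 -.0059 -.0446 -.0177 .4;-.0162 -.002 .0133 -.0059 -.0446 -.0177 .4;-.0162 -.002 .0133 -.0059 -.0446 -.0177 .4;-.0162 -.002 .0133 -.0059 -.0446 -.0177 .4;-.0162 -.002 .0133 -.0059 -.0446 -.0177 .4;-.0162 -.002 .0133 -.0059 -.0446 -.0177 .4;-.0162 -.002 .0133 -.0059 -.0446 -.0177 .4;-.0162 -.002 .0133 -.0059 -.0446 -.0177 .4;-.0162 -.002 .0133 -.0059 -.0446 -.0177 .4;0 0 0 0 0 0 .4;0 0 0 0 0 0 .4'
python3 - <<'E'
from plant import r
from tg import *
A=pose(r.get_state());print(r.get_state()["joints"])
C=mk(red+.09*u,xt,yh,zt)
rowsto(A,C,1)
p=r.camera_params("wrist"); im=r.capture("wrist")[:,:,::-1].copy()
cv2.imwrite("pics/w2.png",im)
p_=[red+s*u for s in (-.02,0,.02,.051)]
print(proj(p,p_)); g=[green+s*u for s in (0,.051)];print(proj(p,g))
print(proj(p,[A[:3,3],A[:3,3]+.05*A[:3,2]]))
import pickle;pickle.dump((p,A),open("w2.pkl","wb"))
im=r.capture("scene"); cv2.imwrite("pics/s2.png",im[:,:,::-1])
E
```

```text
time_s: 4.25
tcp_pos: [0.5465, 0.0902, 0.1561]
eef_rot: [179.8, 35.9, -109.8]
contact_force: [-0.5, -0.4, -0.6]
gripper_width: 0.0349
[  3.03236559  10.89378799 -16.70713651 -41.45603978 -54.97083783
  -0.48319948]
1 x [-0.0048  0.0002  0.0012] [-0.0019 -0.0015 -0.008 ]
[[317.81179499 202.91173605]
 [317.86849643 210.04348705]
 [317.93421087 218.31737692]
 [318.05957756 234.12736073]]
[[426.73619612 208.89250664]
 [452.7974362  233.30517343]]
[[317.81164714 253.76336736]
 [317.4947113  221.31456961]]
```

View pics/w2.png

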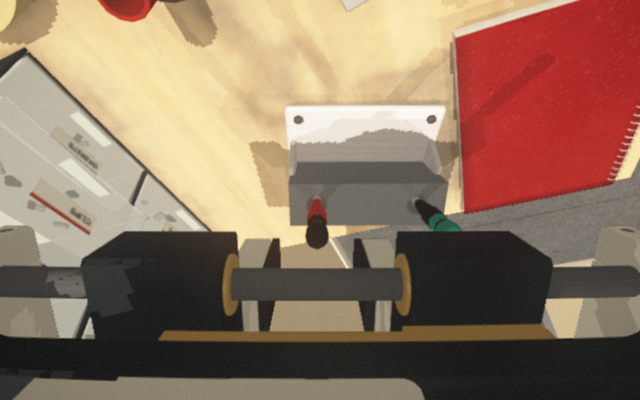

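View pics/s2.png

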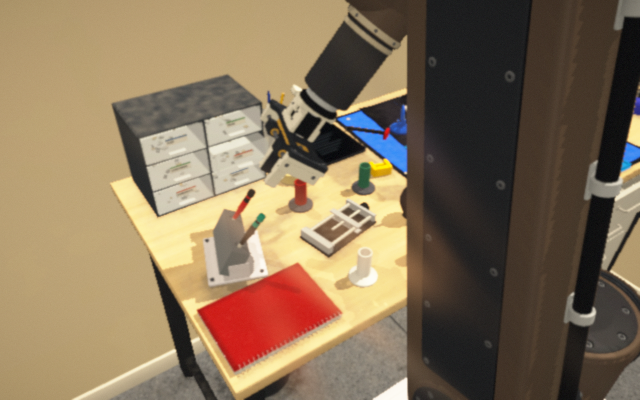

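```bash
python3 - <<'E'
import cv2
a=cv2.imread("pics/w2.png")
cv2.imwrite("pics/c8.png",cv2.resize(a[170:260,270:400],None,fx=6,fy=6,interpolation=2))
E
```

```text
(no output)
```

View pics/c8.png

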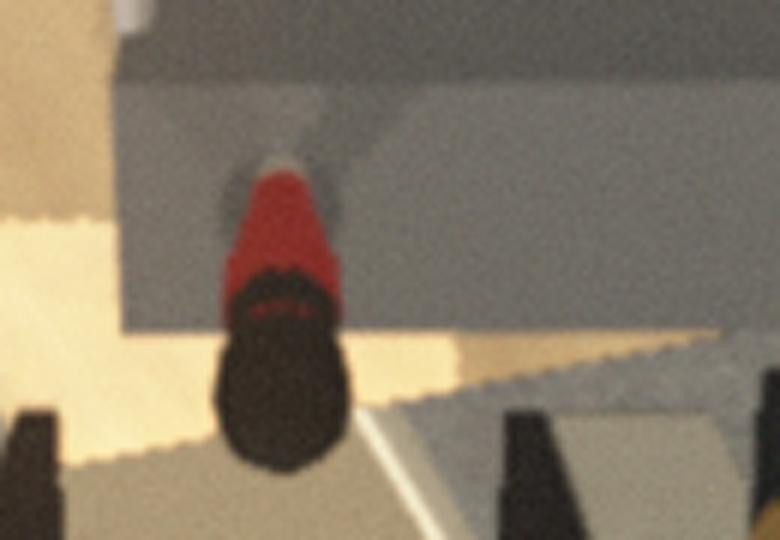

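```bash
python3 -m inch '-.006 0 .001 0 0 -.008 .4;0 0 .012 0 0 0 .4;0 0 .012 0 0 0 .4;0 0 .012 0 0 0 .4;0 0 .012 0 0 0 .4;0 0 .012 0 0 0 .4;0 0 0 0 0 0 .4;0 0 0 0 0 0 .4'
python3 - <<'E'
from plant import r
from tg import *
A=pose(r.get_state())
C=mk(red,xt,yh,zt)
rowsto(A,C,1)
p=r.camera_params("wrist"); im=r.capture("wrist")[:,:,::-1].copy()
cv2.imwrite("pics/w3.png",cv2.resize(im[150:350,220:420],None,fx=3,fy=3,interpolation=2))
print(proj(p,[red+s*u for s in (0,.037,.051)]))
E
```

```text
time_s: 5.02
tcp_pos: [0.5593, 0.1299, 0.1098]
eef_rot: [-180.0, 35.9, -109.2]
contact_force: [0.4, 0.6, 0.8]
gripper_width: 0.035
1 x [ 0.0016 -0.0008  0.0293] [ 0.     -0.0013  0.0011]
[[316.23545344 230.10433768]
 [316.20296545 257.0849188 ]
 [316.18666898 270.62615421]]
```

View pics/w3.png

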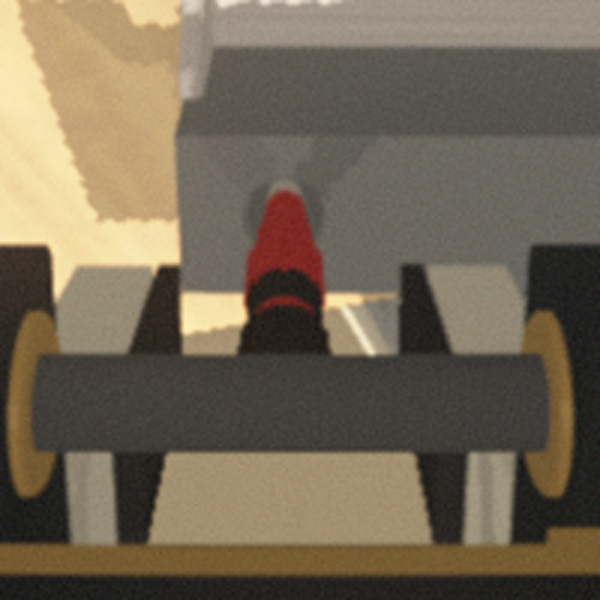

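```bash
python3 -m inch '0 0 .009 0 0 0 .4;0 0 .009 0 0 0 .4;0 0 .008 0 0 0 .4;0 0 0 0 0 0 .4;0 0 0 0 0 0 0;0 0 0 0 0 0 0;0 0 0 0 0 0 0;0 0 0 0 0 0 0;0 0 0 0 0 0 0;0 0 0 0 0 0 0' 10
python3 - <<'E'
from plant import r
from tg import *
A=pose(r.get_state())
C=mk(red,xt,yh,zt)
rowsto(A,C,1); s=r.get_state(); print(s["contact_force"],s["gripper_width"])
im=r.capture("scene")[:,:,::-1].copy()
cv2.imwrite("pics/s4.png",cv2.resize(im[120:290,170:370],None,fx=3.5,fy=3.5,interpolation=2))
E
```

```text
time_s: 5.9
tcp_pos: [0.565, 0.1437, 0.0903]
eef_rot: [-179.8, 36.0, -109.1]
contact_force: [-0.3, -0.1, 1.0]
gripper_width: 0.0132
1 x [0.0023 0.     0.0047] [-0.0026 -0.0001  0.0017]
[-0.30158382 -0.1310419   1.04745258] 0.01316704814665379
```

View pics/s4.png

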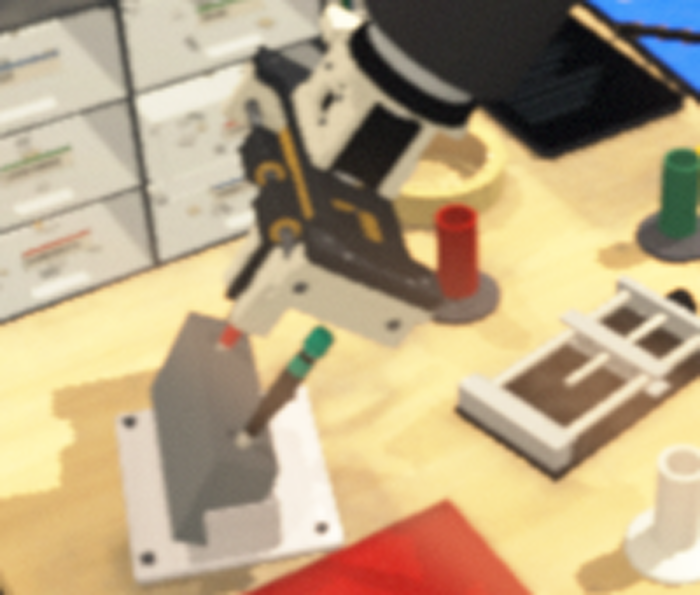

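```bash
python3 -m inch '0 0 0 0 0 0 0;0 0 0 0 0 0 0;0 0 -.004 0 0 0 0;0 0 -.008 0 0 0 0;0 0 -.01 0 0 0 0;0 0 -.01 0 0 0 0;0 0 -.01 0 0 0 0;0 0 -.01 0 0 0 0;0 0 -.01 0 0 0 0;0 0 -.01 0 0 0 0;0 0 -.01 0 0 0 0;0 0 -.01 0 0 0 0;0 0 -.005 0 0 0 0;0 0 0 0 0 0 0;0 0 0 0 0 0 0' 14
python3 - <<'E'
from plant import r
from tg import *
np.set_printoptions(precision=4,suppress=True)
s=r.get_state();A=pose(s);print(s["contact_force"],s["gripper_width"])
im=r.capture("scene")[:,:,::-1].copy()
cv2.imwrite("pics/s5.png",cv2.resize(im[120:290,170:370],None,fx=3.5,fy=3.5,interpolation=2))
im=r.capture("top")[:,:,::-1].copy()
cv2.imwrite("pics/t5.png",cv2.resize(im[130:230,200:350],None,fx=5,fy=5,interpolation=2))
E
```

```text
time_s: 7.2
tcp_pos: [0.546, 0.09, 0.1687]
eef_rot: [-179.8, 36.0, -109.2]
contact_force: [-0.9, -0.2, -0.7]
gripper_width: 0.0129
[-0.8947 -0.2198 -0.6938] 0.012896907343591554
```

View pics/s5.png

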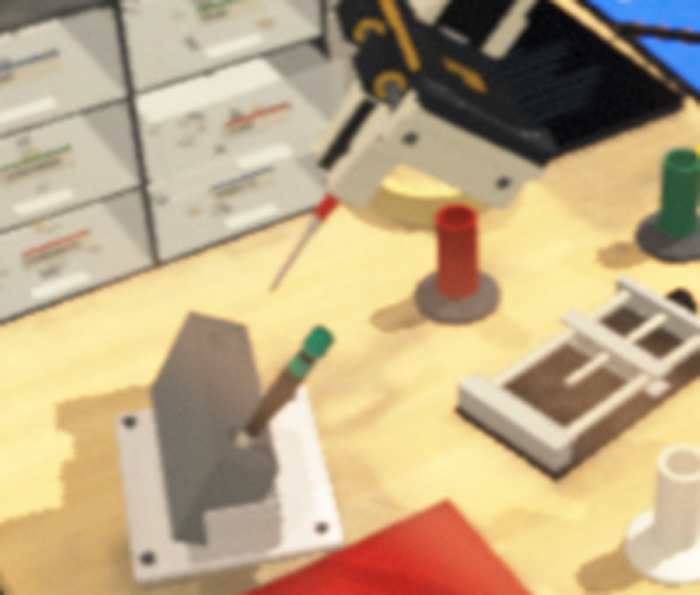

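View pics/t5.png

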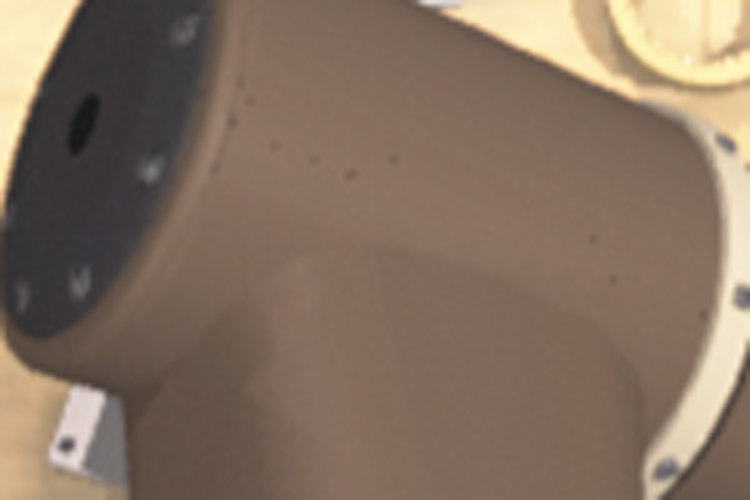

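```bash
python3 - <<'E'
from plant import r
from tg import *
np.set_printoptions(precision=4,suppress=True)
s=r.get_state();A=pose(s)
S=r.camera_params("scene")
p=r.camera_params("wrist"); im=r.capture("wrist")[:,:,::-1].copy()
cv2.imwrite("pics/w5.png",cv2.resize(im[150:290,240:400],None,fx=5,fy=4.2,interpolation=2) if 0 else cv2.resize(im[160:280,240:400],None,fx=5,fy=5,interpolation=2))
for dx in (-.006,-.003,0,.003,.006):
  for L in (.02,.074,.08): print(dx,L,proj(p,A[:3,3]+L*A[:3,2]+dx*A[:3,0])[0],proj(S,A[:3,3]+L*A[:3,2]+dx*A[:3,0])[0])
E
```

```text
-0.006 0.02 [317.7128 249.0722] [258.0918 178.248 ]
-0.006 0.074 [317.4322 218.5776] [243.0762 199.1066]
-0.006 0.08 [317.4082 215.9728] [241.4476 201.3677]
-0.003 0.02 [317.7142 243.9434] [259.4392 178.8291]
-0.003 0.074 [317.4323 214.4419] [244.4196 199.6398]
-0.003 0.08 [317.4082 211.9248] [242.7905 201.8958]
0 0.02 [317.7156 238.7697] [260.782  179.4082]
0 0.074 [317.4324 210.2789] [245.7584 200.1712]
0 0.08 [317.4082 207.8508] [244.1288 202.4222]
0.003 0.02 [317.717 233.551] [262.1202 179.9852]
0.003 0.074 [317.4324 206.0885] [247.0927 200.7008]
0.003 0.08 [317.4082 203.7506] [245.4626 202.9468]
0.006 0.02 [317.7184 228.2869] [263.4537 180.5603]
0.006 0.074 [317.4325 201.8705] [248.4224 201.2287]
0.006 0.08 [317.4081 199.6242] [246.7919 203.4696]
```

View pics/w5.png

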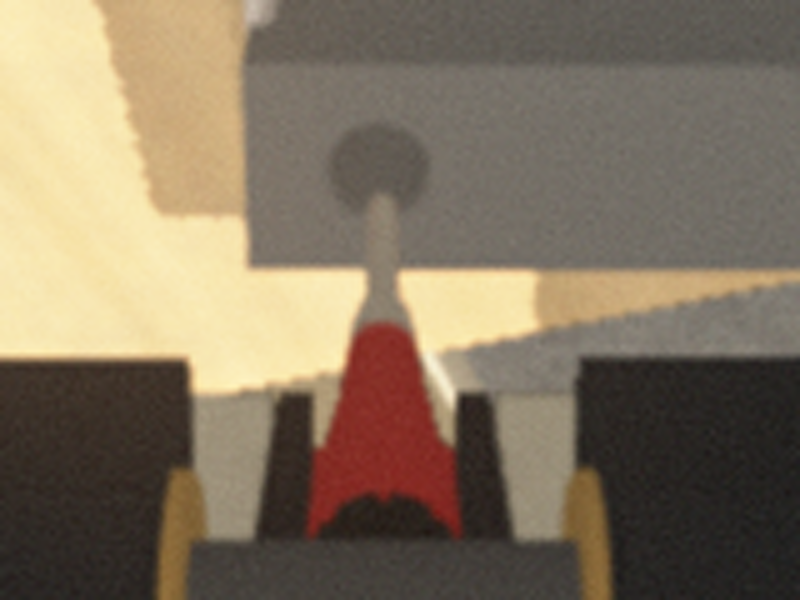

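```bash
cat > place.py <<'E'
from tg import *
def goal(A,off,deg,tip):
    B=A.copy();B[:3,:3]=A[:3,:3]@Rn.from_euler('y',deg,degrees=True).as_matrix();B[:3,3]=np.array(tip)-B[:3,:3]@np.array(off);return B
E
python3 - <<'E'
from plant import r
from place import *
A=pose(r.get_state());off=[.006,0,.079]
print((A@np.r_[off,1])[:3])
B=goal(A,off,32.5,[.603,-.021,.115]);print(B[:3,3]);rowsto(A,B,14)
E
```

```text
[0.55946487 0.12951984 0.10046655]
[ 0.6032649  -0.01982773  0.1942184 ]
14 x [ 0.0051 -0.0065 -0.004 ] [0.     0.0405 0.    ]
```

```bash
python3 -m inch '.0051 -.0065 -.004 0 .0405 0 0;.0051 -.0065 -.004 0 .0405 0 0;.0051 -.0065 -.004 0 .0405 0 0;.0051 -.0065 -.004 0 .0405 0 0;.0051 -.0065 -.004 0 .0405 0 0;.0051 -.0065 -.004 0 .0405 0 0;.0051 -.0065 -.004 0 .0405 0 0;.0051 -.0065 -.004 0 .0405 0 0;.0051 -.0065 -.004 0 .0405 0 0;.0051 -.0065 -.004 0 .0405 0 0;.0051 -.0065 -.004 0 .0405 0 0;.0051 -.0065 -.004 0 .0405 0 0;.0051 -.0065 -.004 0 .0405 0 0;.0051 -.0065 -.004 0 .0405 0 0;0 0 0 0 0 0 0;0 0 0 0 0 0 0'
cat > look.py <<'E'
from plant import r
from place import *
import sys
np.set_printoptions(precision=4,suppress=True)
def look(tag,w=None,sc=None):
    p=r.camera_params("wrist"); im=r.capture("wrist")[:,:,::-1].copy(); cv2.imwrite(f"pics/w{tag}.png",cv2.resize(im[120:280,220:420],None,fx=4,fy=3.75,interpolation=2) if 0 else cv2.resize(im[130:280,220:420],None,fx=4,fy=4,interpolation=2))
    im=r.capture("scene")[:,:,::-1].copy(); x,y=sc
    cv2.imwrite(f"pics/s{tag}.png",cv2.resize(im[y:y+120,x:x+120],None,fx=5,fy=5,interpolation=2))
    return p
E
python3 - <<'E'
from look import *
p=look(6,sc=(245,110))
A=pose(r.get_state());print(A[:3,3]);S=r.camera_params("scene")
for dx in (0,.006): print(dx,[proj(c,(A@[dx,0,.079,1])[:3])[0] for c in (p,S)])
print([proj(c,[.603,-.021,.065])[0] for c in (p,S)])
E
```

```text
time_s: 8.68
tcp_pos: [0.6033, -0.0198, 0.1942]
eef_rot: [-179.9, 3.5, -109.2]
contact_force: [-0.1, -0.2, -1.4]
gripper_width: 0.0132
[ 0.6029 -0.0202  0.1945]
0 [array([317.4654, 207.9267]), array([298.2064, 162.3385])]
0.006 [array([317.4723, 199.6731]), array([300.9993, 162.1022])]
[array([317.1097, 181.066 ]), array([301.0651, 181.4603])]
```

View pics/w6.png

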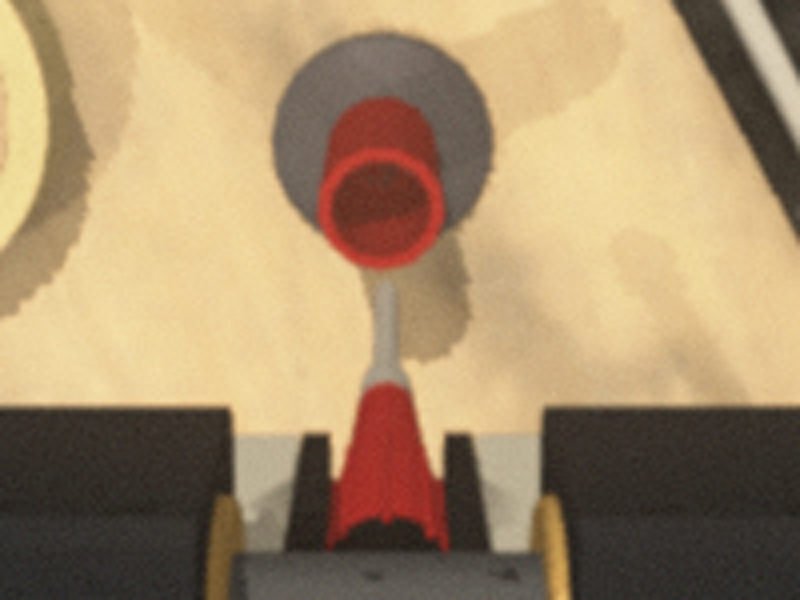

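View pics/s6.png

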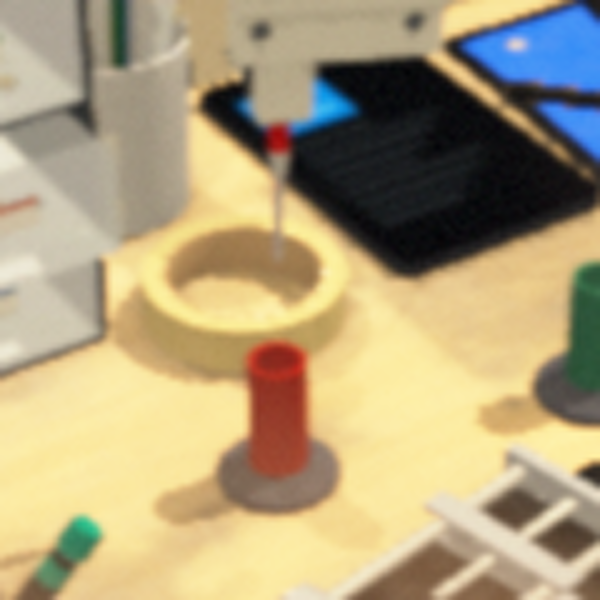

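```bash
python3 -m inch '.0006 -.0007 .01 0 0 0 0;.0006 0 .01 0 0 0 0;.0006 0 .01 0 0 0 0;.0006 0 .01 0 0 0 0;.0006 0 .01 0 0 0 0;.0006 0 .01 0 0 0 0;.0006 0 .01 0 0 0 0;.0006 0 .01 0 0 0 0;.0003 0 .005 0 0 0 0;.0003 0 .005 0 0 0 0;0 0 0 0 0 0 0;0 0 0 0 0 0 0'
python3 - <<'E'
from look import *
p=look(7,sc=(245,110)); s=r.get_state();A=pose(s);print(A[:3,3],A[:3,:3].T@[0,0,-1],(A@[.006,0,.079,1])[:3],s["contact_force"])
E
```

```text
time_s: 9.78
tcp_pos: [0.6045, -0.0209, 0.105]
eef_rot: [-179.8, 3.5, -109.2]
contact_force: [1.4, 0.1, -0.2]
gripper_width: 0.0131
[ 0.6049 -0.0208  0.1057] [0.0615 0.0037 0.9981] [ 0.6048 -0.022   0.0264] [ 0.694  -0.3218 -0.122 ]
```

View pics/w7.png

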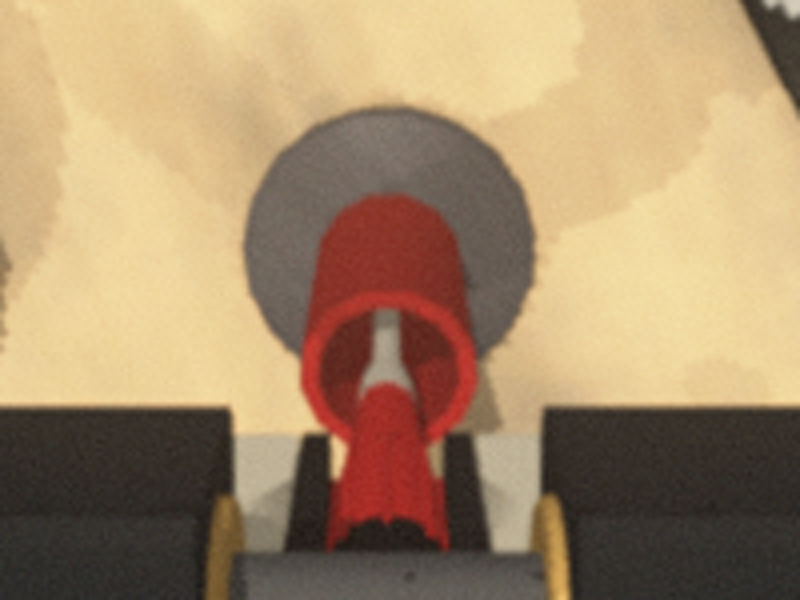

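View pics/s7.png

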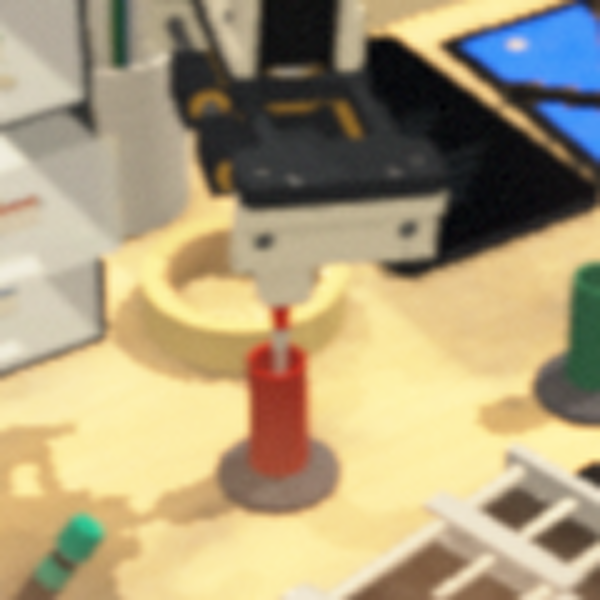

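```bash
python3 -m inch '.0002 0 .003 0 0 0 0;.0002 0 .003 0 0 0 0;.0002 0 .003 0 0 0 0;.0001 0 .0015 0 0 0 0;0 0 0 0 0 0 0;0 0 0 0 0 0 0' 5
python3 -m inch '0 0 .001 0 0 0 0;0 0 0 0 0 0 0' | grep -E "tcp|force|width"
python3 -m inch '0 0 .001 0 0 0 0;0 0 0 0 0 0 0'| grep -E "tcp|force|width"
python3 -m inch '0 0 .001 0 0 0 0;0 0 0 0 0 0 0'| grep -E "tcp|force|width"
python3 - <<'E'
from look import *
p=look(8,sc=(245,110)); s=r.get_state();A=pose(s);print(A[:3,3],(A@[.006,0,.079,1])[:3],s["contact_force"])
E
```

```text
time_s: 10.38
tcp_pos: [0.6044, -0.0209, 0.0944]
eef_rot: [-179.9, 3.5, -109.3]
contact_force: [-0.2, 0.1, -0.3]
gripper_width: 0.0133
tcp_pos: [0.6045, -0.0208, 0.0935]
contact_force: [0.3, 0.4, -1.3]
gripper_width: 0.0137
tcp_pos: [0.6044, -0.0208, 0.0924]
contact_force: [0.3, -0.1, -0.7]
gripper_width: 0.0136
tcp_pos: [0.6044, -0.0207, 0.0914]
contact_force: [-0.6, -0.2, -0.3]
gripper_width: 0.013
[ 0.6045 -0.0208  0.0915] [ 0.6043 -0.0219  0.0123] [-0.4963  0.0493  0.8816]
```

View pics/w8.png

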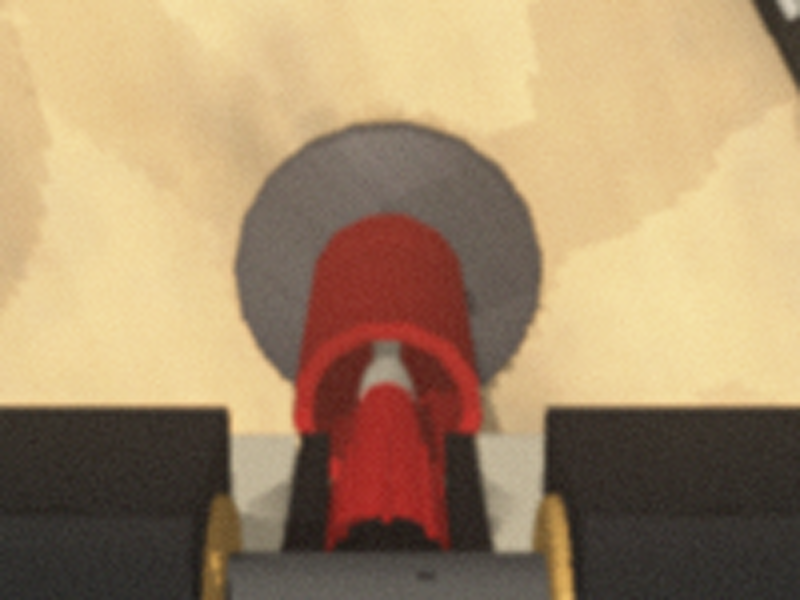

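View pics/s8.png

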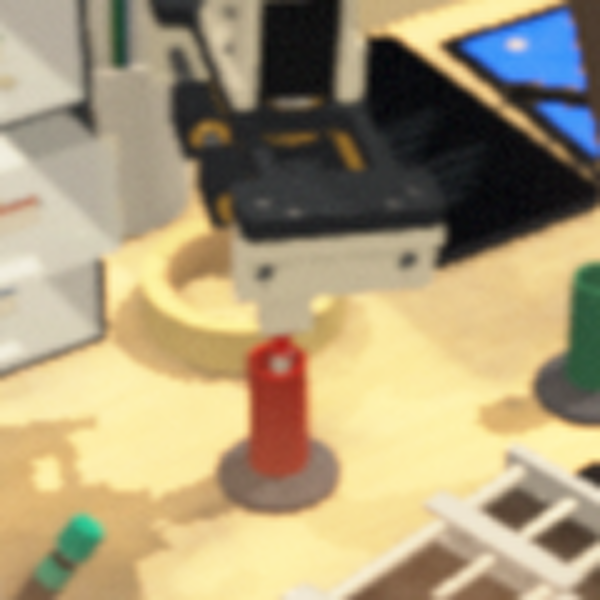

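```bash
python3 -m inch '0 0 .001 0 0 0 0;0 0 0 0 0 0 0' 4 | grep -E "tcp|force"
python3 -m inch '0 0 .001 0 0 0 0;0 0 0 0 0 0 0'| grep -E "tcp|force"
python3 -m inch '0 0 .001 0 0 0 0;0 0 0 0 0 0 0'| grep -E "tcp|force"
```

```text
tcp_pos: [0.6045, -0.0207, 0.0904]
contact_force: [-0.1, 0.2, -0.5]
tcp_pos: [0.6044, -0.0206, 0.0894]
contact_force: [-0.5, -0.4, -0.4]
tcp_pos: [0.605, -0.0206, 0.0888]
contact_force: [-0.0, -0.2, 1.8]
```

```bash
python3 -m inch '0 0 .001 0 0 0 0;0 0 0 0 0 0 0;0 0 0 0 0 0 0' | grep -E "tcp|force"
python3 -m inch '0 0 0 0 0 0 .2;0 0 0 0 0 0 .3;0 0 0 0 0 0 .35;0 0 0 0 0 0 .35'
python3 - <<'E'
from look import *
p=look(9,sc=(245,110))
E
```

```text
tcp_pos: [0.6054, -0.0205, 0.0883]
contact_force: [0.4, -0.4, 5.4]
time_s: 12.07
tcp_pos: [0.6042, -0.0206, 0.0871]
eef_rot: [-179.9, 3.5, -109.3]
contact_force: [0.1, 0.1, 0.1]
gripper_width: 0.0291
```

View pics/w9.png

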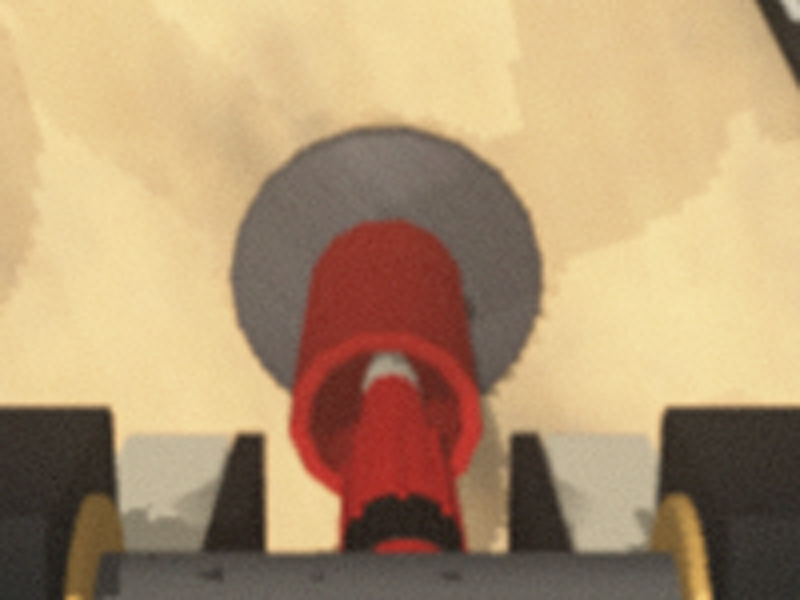

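```bash
python3 -m inch '0 0 0 0 0 0 .5;0 0 0 0 0 0 .5;-.0006 0 -.01 0 0 0 .5;-.0009 0 -.015 0 0 0 .5;-.0009 0 -.015 0 0 0 .5;-.0012 0 -.02 0 0 0 .5;-.0012 0 -.02 0 0 0 .5;-.0012 0 -.02 0 0 0 .5;-.0012 0 -.02 0 0 0 .5;-.0012 0 -.02 0 0 0 .4;0 0 0 0 0 0 .4'
python3 - <<'E'
from look import *
p=look(10,sc=(245,110)); A=pose(r.get_state())
print(green, green+.09*u)
C=mk(green+.09*u,xt,yh,zt); rowsto(A,C,14)
E
```

```text
time_s: 13.08
tcp_pos: [0.6063, -0.0207, 0.2335]
eef_rot: [-179.4, 3.7, -109.2]
contact_force: [0.4, -0.1, 1.5]
gripper_width: 0.0373
[0.4892 0.1658 0.0888] [0.4718 0.1158 0.1616]
14 x [-0.0043  0.0122  0.0066] [-0.0003 -0.0404  0.0001]
```

View pics/s10.png

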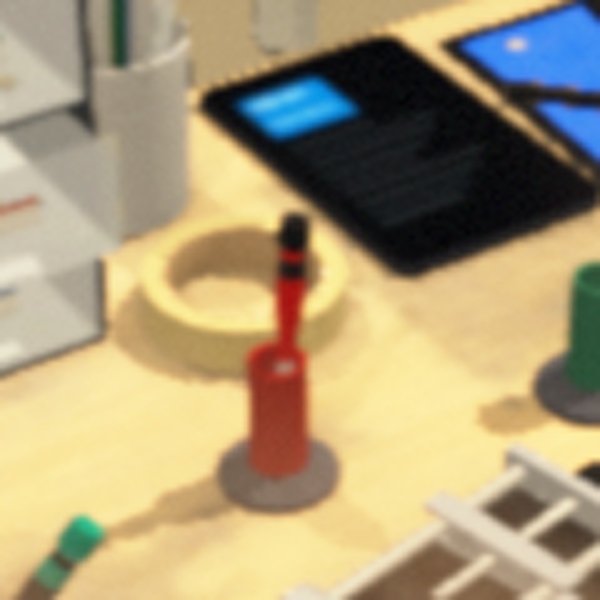

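```bash
python3 -m inch '-.0043 .0122 .0066 0 -.0404 0 .4;-.0043 .0122 .0066 0 -.0404 0 .4;-.0043 .0122 .0066 0 -.0404 0 .4;-.0043 .0122 .0066 0 -.0404 0 .4;-.0043 .0122 .0066 0 -.0404 0 .4;-.0043 .0122 .0066 0 -.0404 0 .4;-.0043 .0122 .0066 0 -.0404 0 .4;-.0043 .0122 .0066 0 -.0404 0 .4;-.0043 .0122 .0066 0 -.0404 0 .4;-.0043 .0122 .0066 0 -.0404 0 .4;-.0043 .0122 .0066 0 -.0404 0 .4;-.0043 .0122 .0066 0 -.0404 0 .4;-.0043 .0122 .0066 0 -.0404 0 .4;-.0043 .0122 .0066 0 -.0404 0 .4;0 0 0 0 0 0 .4;0 0 0 0 0 0 .4'
python3 - <<'E'
from look import *
p=look(11,sc=(195,170)); A=pose(r.get_state())
C=mk(green+.09*u,xt,yh,zt); rowsto(A,C,1)
print(proj(p,[green+s*u for s in (-.02,0,.037,.051)]))
E
```

```text
time_s: 14.52
tcp_pos: [0.4707, 0.1157, 0.1592]
eef_rot: [-179.9, 35.8, -109.3]
contact_force: [0.8, 1.0, -0.6]
gripper_width: 0.0353
1 x [-0.001  -0.     -0.0014] [-0.0025 -0.0028  0.0017]
[[316.2695 200.3963]
 [316.218  207.3991]
 [316.099  223.5791]
 [316.0433 231.1515]]
```

View pics/w11.png

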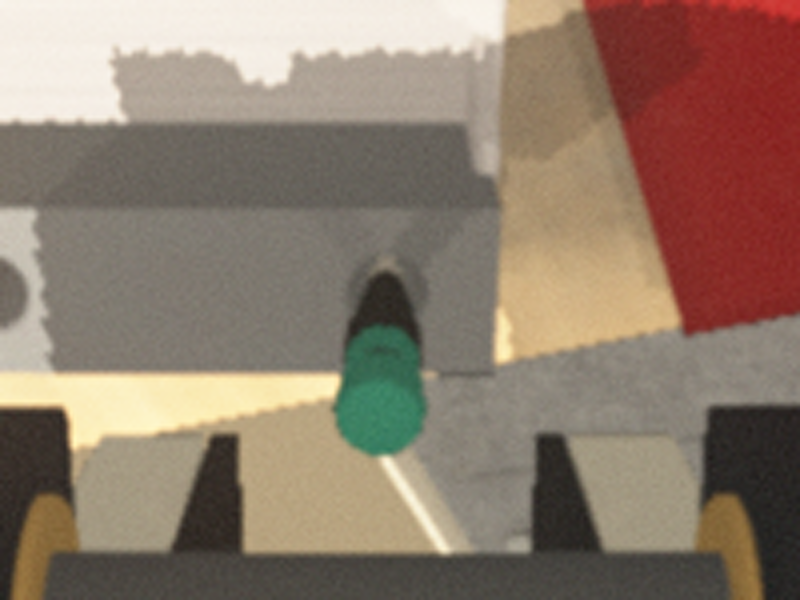

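```bash
python3 -m inch '-.0025 -.0006 0 0 0 0 .4;0 0 .011 0 0 0 .4;0 0 .011 0 0 0 .4;0 0 .011 0 0 0 .4;0 0 .011 0 0 0 .4;0 0 .011 0 0 0 .4;0 0 .011 0 0 0 .4;0 0 .009 0 0 0 .4;0 0 .006 0 0 0 .4;0 0 .003 0 0 0 .4;0 0 0 0 0 0 .4;0 0 0 0 0 0 .4' 10
python3 - <<'E'
from look import *
p=look(12,sc=(195,170)); A=pose(r.get_state())
C=mk(green,xt,yh,zt); rowsto(A,C,1)
E
```

```text
time_s: 15.62
tcp_pos: [0.489, 0.1644, 0.0933]
eef_rot: [-179.8, 35.9, -109.1]
contact_force: [-1.0, -0.5, 0.1]
gripper_width: 0.0348
1 x [0.0017 0.0004 0.0048] [-0.0028 -0.0014  0.002 ]
```

View pics/w12.png

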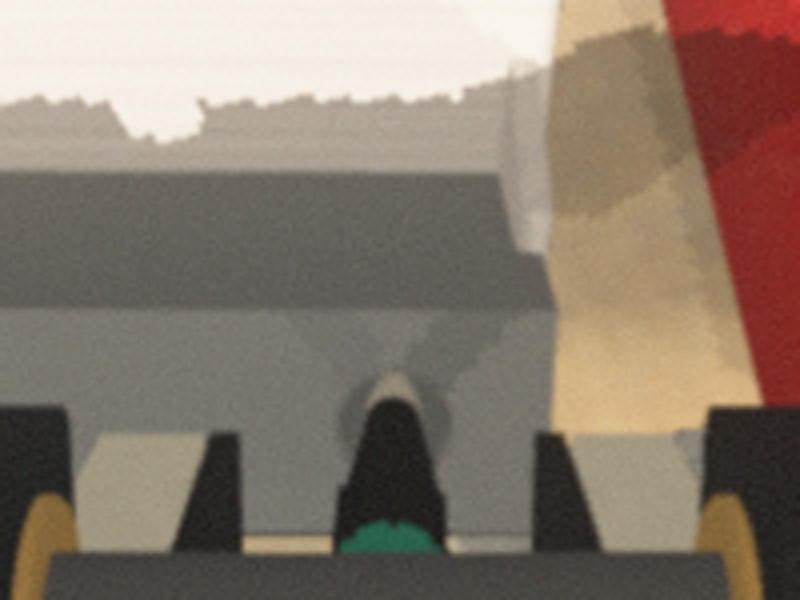

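View pics/s12.png

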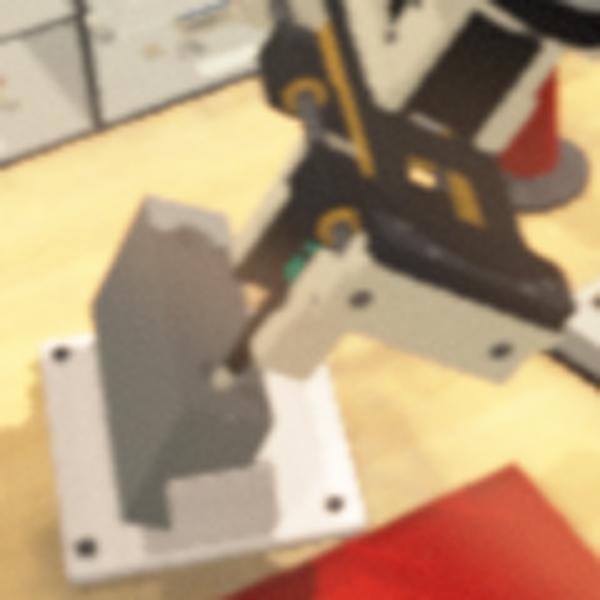

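Centred on the green grip (col ≈ 317). Close and pull out.

```bash
python3 -m inch '0 0 0 0 0 0 0;0 0 0 0 0 0 0;0 0 0 0 0 0 0;0 0 0 0 0 0 0;0 0 0 0 0 0 0;0 0 0 0 0 0 0;0 0 0 0 0 0 0;0 0 0 0 0 0 0' 10
python3 -m inch '0 0 0 0 0 0 0;0 0 -.004 0 0 0 0;0 0 -.008 0 0 0 0;0 0 -.01 0 0 0 0;0 0 -.01 0 0 0 0;0 0 -.01 0 0 0 0;0 0 -.01 0 0 0 0;0 0 -.01 0 0 0 0;0 0 -.01 0 0 0 0;0 0 -.01 0 0 0 0;0 0 -.01 0 0 0 0;0 0 -.005 0 0 0 0;0 0 0 0 0 0 0;0 0 0 0 0 0 0' 14
python3 - <<'E'
from look import *
s=r.get_state();A=pose(s);p=look(13,sc=(195,140))
S=r.camera_params("scene")
for dx in (0,.003,.006,.009):
  for L in (.079,.083): print(dx,L,proj(p,A[:3,3]+L*A[:3,2]+dx*A[:3,0])[0],proj(S,A[:3,3]+L*A[:3,2]+dx*A[:3,0])[0])
E
```

```text
time_s: 16.38
tcp_pos: [0.489, 0.1644, 0.0933]
eef_rot: [-179.8, 35.9, -109.1]
contact_force: [-0.3, -0.8, 1.0]
gripper_width: 0.0128
time_s: 17.55
tcp_pos: [0.47, 0.1107, 0.172]
eef_rot: [-179.8, 35.9, -109.2]
contact_force: [0.3, 0.7, -0.9]
gripper_width: 0.0125
0 0.079 [317.3825 208.2844] [253.6772 226.1203]
0 0.083 [317.3671 206.715 ] [252.5088 227.671 ]
0.003 0.079 [317.3822 204.1693] [255.0814 226.6355]
0.003 0.083 [317.3667 202.6584] [253.9128 228.1827]
0.006 0.079 [317.3819 200.0278] [256.4806 227.149 ]
0.006 0.083 [317.3664 198.5763] [255.3117 228.6925]
0.009 0.079 [317.3816 195.8597] [257.8748 227.6606]
0.009 0.083 [317.366  194.4684] [256.7056 229.2005]
```

View pics/w13.png

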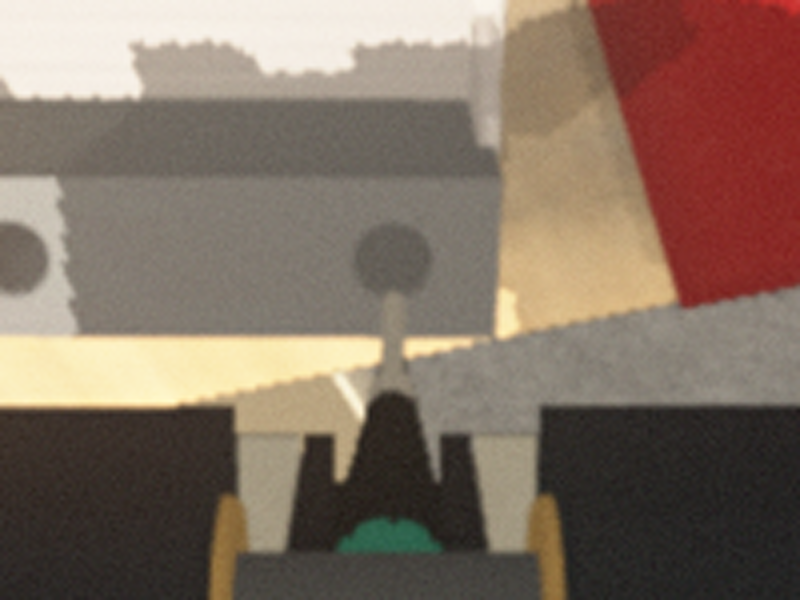

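View pics/s13.png

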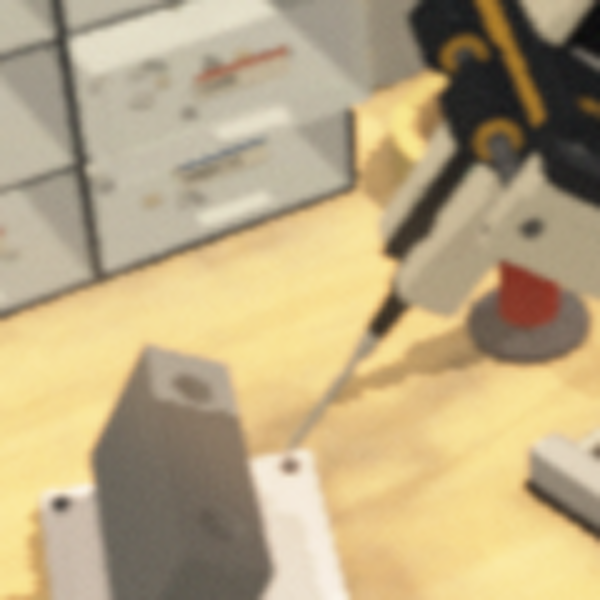

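```bash
python3 - <<'E'
from look import *
A=pose(r.get_state());off=[.003,.001,.085]
B=A.copy();B[2,3]+=.06;rowsto(A,B,4)
C=goal(B,off,34.2,[.5775,-.178,.13]);print(C[:3,3]);rowsto(B,C,18)
E
```

```text
4 x [-0.0088 -0.     -0.0122] [-0. -0. -0.]
[ 0.5784 -0.1778  0.2151]
18 x [ 0.0129 -0.011  -0.0036] [0.     0.0332 0.    ]
```

```bash
python3 -m inch '-.0088 0 -.0122 0 0 0 0;-.0088 0 -.0122 0 0 0 0;-.0088 0 -.0122 0 0 0 0;-.0088 0 -.0122 0 0 0 0;0 0 0 0 0 0 0'
python3 -m inch '.0129 -.011 -.0036 0 .0332 0 0;.0129 -.011 -.0036 0 .0332 0 0;.0129 -.011 -.0036 0 .0332 0 0;.0129 -.011 -.0036 0 .0332 0 0;.0129 -.011 -.0036 0 .0332 0 0;.0129 -.011 -.0036 0 .0332 0 0;.0129 -.011 -.0036 0 .0332 0 0;.0129 -.011 -.0036 0 .0332 0 0;.0129 -.011 -.0036 0 .0332 0 0;.0129 -.011 -.0036 0 .0332 0 0;.0129 -.011 -.0036 0 .0332 0 0;.0129 -.011 -.0036 0 .0332 0 0;.0129 -.011 -.0036 0 .0332 0 0;.0129 -.011 -.0036 0 .0332 0 0;.0129 -.011 -.0036 0 .0332 0 0;.0129 -.011 -.0036 0 .0332 0 0;.0129 -.011 -.0036 0 .0332 0 0;.0129 -.011 -.0036 0 .0332 0 0;0 0 0 0 0 0 0;0 0 0 0 0 0 0'
python3 - <<'E'
from look import *
A=pose(r.get_state());p=look(14,sc=(300,90));print(A[:3,3],A[:3,:3].T@[0,0,-1]);S=r.camera_params("scene")
print([proj(c,(A@[.003,.001,.085,1])[:3])[0] for c in (p,S)])
print([proj(c,[.5775,-.178,.065])[0] for c in (p,S)])
E
```

```text
time_s: 18.07
tcp_pos: [0.471, 0.111, 0.2344]
eef_rot: [-179.6, 36.0, -109.0]
contact_force: [0.7, -0.4, -1.0]
gripper_width: 0.0125
time_s: 19.73
tcp_pos: [0.5783, -0.1778, 0.2135]
eef_rot: [-180.0, 1.7, -109.3]
contact_force: [0.1, 0.2, -1.1]
gripper_width: 0.0126
[ 0.5783 -0.1778  0.2135] [0.0294 0.0001 0.9996]
[array([318.5853, 202.0491]), array([367.9389, 140.4431])]
[array([317.7894, 181.3231]), array([365.8097, 164.5281])]
```

View pics/w14.png

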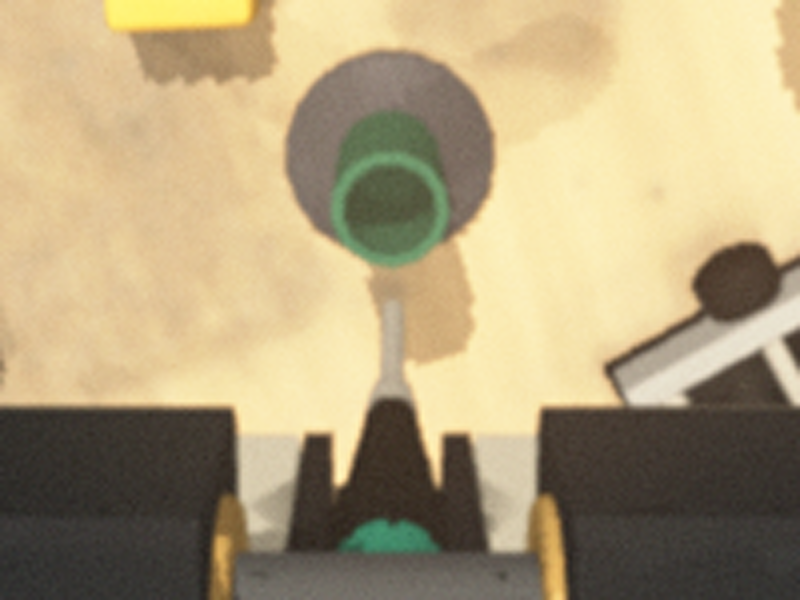

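View pics/s14.png

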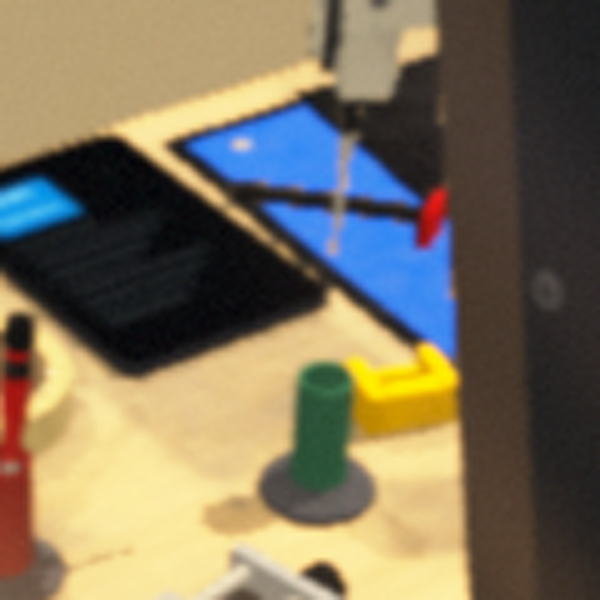

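```bash
python3 -m inch '.001 0 .006 0 0 0 0;.0003 0 .01 0 0 0 0;.0003 0 .01 0 0 0 0;.0003 0 .01 0 0 0 0;.0003 0 .01 0 0 0 0;.0003 0 .01 0 0 0 0;.0003 0 .01 0 0 0 0;.0003 0 .01 0 0 0 0;.0003 0 .01 0 0 0 0;.0002 0 .006 0 0 0 0;0 0 0 0 0 0 0;0 0 0 0 0 0 0'
python3 - <<'E'
from look import *
A=pose(r.get_state());p=look(15,sc=(300,90));print(A[:3,3],(A@[.001,.0006,.085,1])[:3])
E
```

```text
time_s: 20.83
tcp_pos: [0.5785, -0.1792, 0.1229]
eef_rot: [-179.9, 1.6, -109.3]
contact_force: [0.4, 0.7, 0.2]
gripper_width: 0.0123
[ 0.5785 -0.1792  0.1229] [ 0.5785 -0.1777  0.0379]
```

View pics/w15.png

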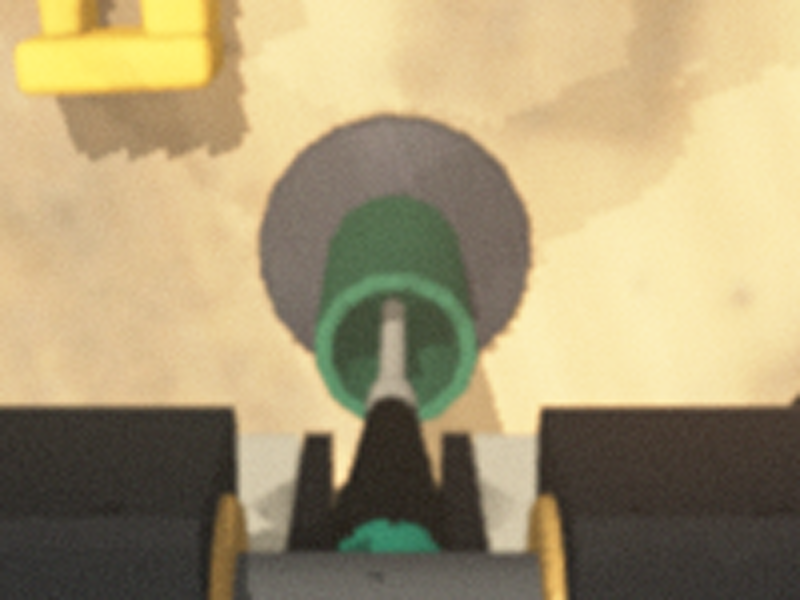

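View pics/s15.png

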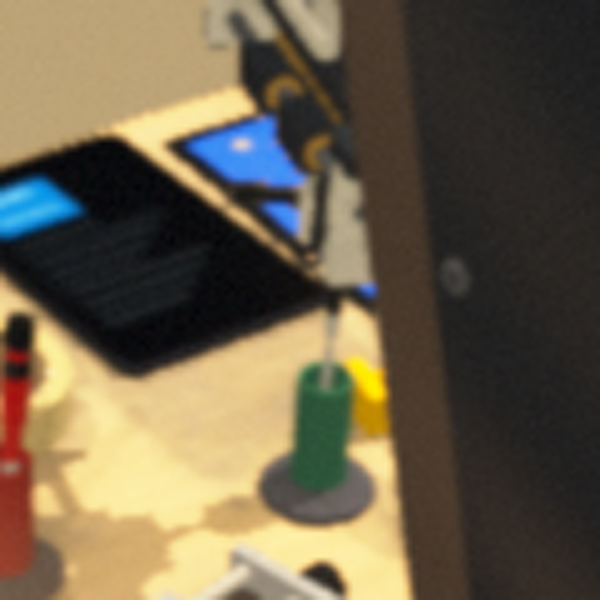

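```bash
python3 -m inch '.0001 0 .004 0 0 0 0;.0001 0 .004 0 0 0 0;.0001 0 .004 0 0 0 0;.0001 0 .003 0 0 0 0;.0001 0 .003 0 0 0 0;0 0 .002 0 0 0 0;0 0 0 0 0 0 0;0 0 0 0 0 0 0' 4 | grep -E "tcp|force"
python3 -m inch '0 0 .001 0 0 0 0;0 0 0 0 0 0 0' | grep -E "tcp|force"
python3 -m inch '0 0 .001 0 0 0 0;0 0 0 0 0 0 0' | grep -E "tcp|force"
python3 -m inch '0 0 .001 0 0 0 0;0 0 0 0 0 0 0' | grep -E "tcp|force"
python3 -m inch '0 0 .001 0 0 0 0;0 0 0 0 0 0 0' | grep -E "tcp|force"
```

```text
tcp_pos: [0.5785, -0.1791, 0.1031]
contact_force: [-0.1, -0.1, -0.6]
tcp_pos: [0.5786, -0.179, 0.1023]
contact_force: [-0.1, 0.3, -0.5]
tcp_pos: [0.5786, -0.1791, 0.1012]
contact_force: [-0.1, 1.0, -0.4]
tcp_pos: [0.5786, -0.179, 0.1001]
contact_force: [-0.9, -0.6, 0.4]
tcp_pos: [0.5786, -0.179, 0.0991]
contact_force: [-0.6, 0.3, -0.7]
```

```bash

python3 -m inch '0 0 .001 0 0 0 0;0 0 0 0 0 0 0' | grep -E "tcp|force"
python3 -m inch '0 0 .001 0 0 0 0;0 0 0 0 0 0 0' | grep -E "tcp|force"
python3 -m inch '0 0 .001 0 0 0 0;0 0 0 0 0 0 0' | grep -E "tcp|force"
python3 -m inch '0 0 .0007 0 0 0 0;0 0 0 0 0 0 0' | grep -E "tcp|force"
python3 - <<'E'
from look import *
p=look(16,sc=(300,90))
E
```

```text
tcp_pos: [0.5785, -0.179, 0.098]
contact_force: [-1.1, -0.0, -1.1]
tcp_pos: [0.5786, -0.1789, 0.0971]
contact_force: [0.5, 0.1, 0.2]
tcp_pos: [0.5786, -0.1789, 0.0961]
contact_force: [-0.1, 0.1, -0.3]
tcp_pos: [0.5786, -0.1789, 0.0954]
contact_force: [-0.5, -0.3, -0.6]
```

View pics/w16.png

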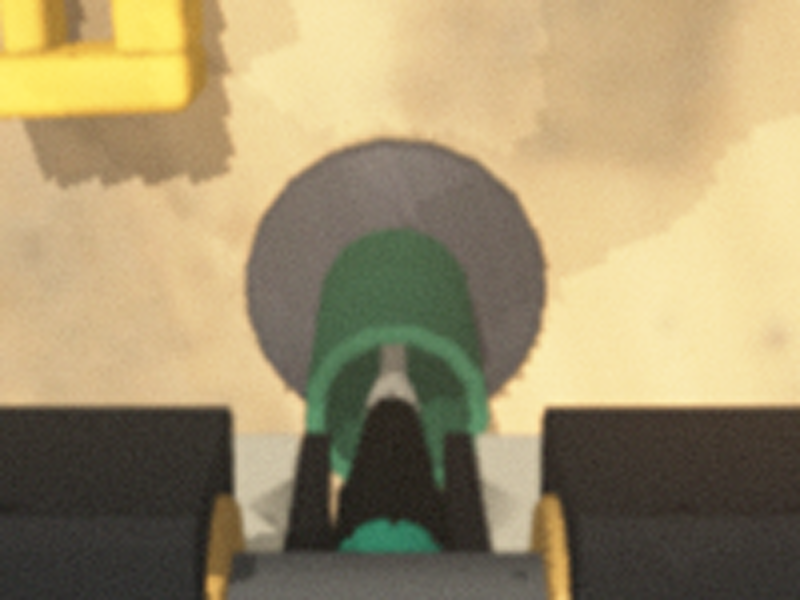

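```bash

for i in 1; do :; done
python3 -m inch '0 0 .001 0 0 0 0;0 0 0 0 0 0 0' | grep -E "tcp|force"
python3 -m inch '0 0 .001 0 0 0 0;0 0 0 0 0 0 0' | grep -E "tcp|force"
python3 -m inch '0 0 .001 0 0 0 0;0 0 0 0 0 0 0' | grep -E "tcp|force"
python3 -m inch '0 0 .0007 0 0 0 0;0 0 0 0 0 0 0' | grep -E "tcp|force"
```

```text
tcp_pos: [0.579, -0.1789, 0.0947]
contact_force: [-0.6, 0.6, 1.6]
tcp_pos: [0.5795, -0.179, 0.0943]
contact_force: [-0.6, 0.1, 4.2]
tcp_pos: [0.5795, -0.179, 0.0934]
contact_force: [-0.6, 0.4, 5.5]
tcp_pos: [0.5796, -0.179, 0.0928]
contact_force: [-0.4, -0.2, 6.5]
```

Tip on the floor with about 6 N. Release and retreat upwards.

```bash
python3 -m inch '0 0 0 0 0 0 .2;0 0 0 0 0 0 .3;0 0 0 0 0 0 .4;0 0 0 0 0 0 .5;0 0 0 0 0 0 .5;0 0 0 0 0 0 .5'
python3 -m inch '-.0003 0 -.01 0 0 0 .5;-.0005 0 -.015 0 0 0 .5;-.0006 0 -.02 0 0 0 .5;-.0006 0 -.02 0 0 0 .5;-.0006 0 -.02 0 0 0 .5;-.0006 0 -.02 0 0 0 .5;-.0006 0 -.02 0 0 0 .5;0 0 -.02 0 0 0 .5;0 0 -.02 0 0 0 .5;.02 0 0 0 0 0 .5;.02 0 0 0 0 0 .5;.02 0 0 0 0 0 .5;0 0 0 0 0 0 .5;0 0 0 0 0 0 .5'
python3 - <<'E'
from look import *
im=r.capture("scene")[:,:,::-1];cv2.imwrite("pics/s17.png",cv2.resize(im[110:230,260:400],None,fx=5,fy=5,interpolation=2))
im=r.capture("top")[:,:,::-1];cv2.imwrite("pics/t17.png",im)
im=r.capture("wrist")[:,:,::-1];cv2.imwrite("pics/w17.png",im)
E
```

```text
time_s: 24.2
tcp_pos: [0.5786, -0.1788, 0.0917]
eef_rot: [-179.9, 1.7, -109.3]
contact_force: [-0.4, -0.7, -0.5]
gripper_width: 0.0423
time_s: 25.37
tcp_pos: [0.5578, -0.237, 0.2558]
eef_rot: [-179.8, 1.7, -109.4]
contact_force: [0.3, 0.4, 0.3]
gripper_width: 0.0439
```

View pics/s17.png

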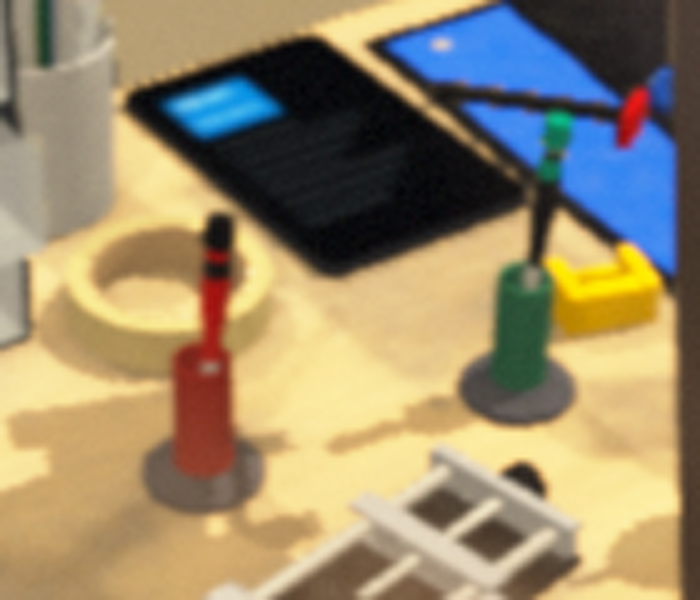

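View pics/t17.png

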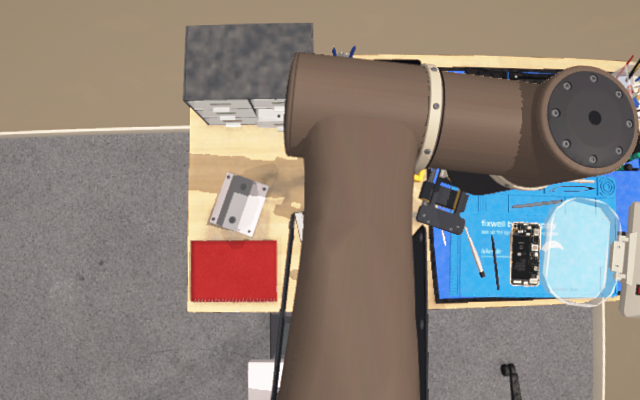

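View pics/w17.png

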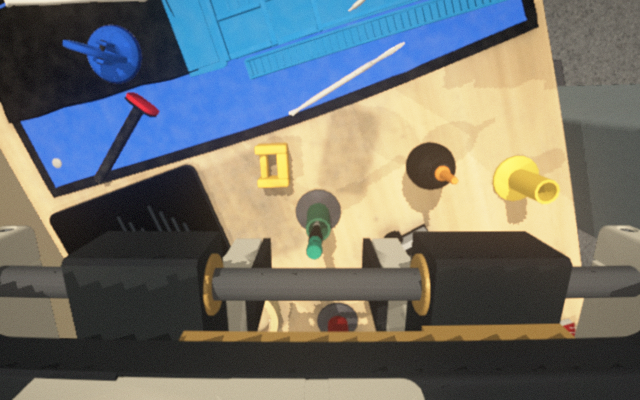

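```bash
python3 - <<'E'
from look import *
S=r.camera_params("scene")
print(proj(S,[[.603,-.021,.137],[.5775,-.178,.142]]), [260+219/5,110+218/5],[260+559/5,110+118/5])
s=r.get_state();print(s["qd"],s["contact_force"])
r.close_job()
E
```

```text
[[300.7005 153.3296]
 [368.3552 135.0012]] [303.8, 153.6] [371.8, 133.6]
[ 0.4128  0.1469 -0.0301 -0.0775  0.1313  0.0109] [0.1624 0.0192 0.5366]
the job is handed in; nothing more can be done
```

I stood the red driver in the red cup and the green driver in the green cup, both tip down, and handed the job in at about 25 s of the 61 s allowed. No verdict was reported.

- **Handling:** I commanded a grip of 10–14 N for picking up and carrying, and 4–5 N for lowering in. I lowered each driver until the tip touched the cup floor. The wrist sensor then read about 5 N for red and 6.5 N for green.
- **Last check in the scene picture:** both drivers stand in the right cups. The cap tops sit within 1.5 pixels of the height expected for a fully seated driver. They are 3–3.5 pixels (about 4–5 mm) off sideways, which I take as a slight lean inside the bore, well under the 0.3 rad limit.
- **The rest of the scene:** the arm is clear, with no contact force beyond sensor noise. The magnetiser, blower and tape look to be where they started; I judged this by eye and did not measure it. The top camera was no help at the end because the arm blocked its view of the cups.
- **Calibration disagreement:** the scene and top cameras disagreed by about 4 mm on the cup positions. I settled this by lining each tip up with its cup rim in the wrist picture before lowering.

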